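# Gang blanks on the sanding jig and run on the nut

## Robot

A 7-joint arm with a two-finger parallel gripper is mounted at the origin on the work surface. World frame = base frame: x ahead of the robot, y to its left, z up, the work surface at z = 0. Lengths are in m, angles in rad, forces in N, time in s.
With the tool pointing down it reaches from about 0.4 to 0.85 m from the base axis. Payload 4.5 kg.
Tool frame: the origin (TCP) lies between the finger pads; the fingertips stand 11 mm ahead of it and the grasp point (between the pads) lies 8 mm behind it (r.tip_reach is the distance from the TCP to the fingertips, in m); x points along the fingers, y is the direction in which the jaws open and shut, and the axes are right-handed (so a half turn about x gives the same grasp; the last joint's range is limited). The gripper opens to 88 mm and grips with 3 to 60 N. Pads are 18 mm wide; open, the fingers measure 123 mm over their backs; the gripper's body (75 mm by 187 mm) begins 45 mm behind the grasp point.
Start: joints at [-1.222, 0.689, -0.195, 1.565, 0.157, 0.902, -0.215], TCP at [0.193, 0.594, 0.25] pointing down, gripper open.
Joint ranges: [-3.01, 3.01], [-0.46, 2.08], [-1.47, 1.51], [0.13, 2.56], [-1, 4.14], [0.04, 2.09], [-2.66, 2.66]. Speed limits (rad/s): [2.57, 2.57, 3.14, 3.14, 3.14, 3.14, 3.14].

## Interface

Orientations are given as a unit quaternion [x, y, z, w].
In Python, from plant import r gives the robot as it stands.
- The arm moves only by the tool drive_tool, never from a script. Its argument "deltas" is a list of rows, each a list of 3 entries, a list of its own where there are three numbers: the turn, a rotation vector about the tool's x, y, z in degrees, then the shift along the tool's x, y, z in cm, then the finger opening in cm, from 0 to 8.81. A call has 1 to 12 rows; each row shifts and turns the commanded pose from where the row before left it, along the tool's axes as they then stand; what a row does not reach is not made up. A row lasts 1/12 s, in which the tool goes at most 41.7 mm and 7.16 degrees, less where a joint would pass 70% of its speed; a pose out of reach is approached as far as the arm can. A call is refused whole if a number of a shift passes 4.17 or a number of a turn 7.16, either way. A call with a gripper value outside its range is refused whole. The fingers move at their own pace and stop on an object; "force" is the grip in N (left out, the last holds). Time passes only in rows, so rows that do not move let the fingers close. It gives the time, the measured TCP pose, the force and the opening at its end, in the units of the state.
- r.get_state(): the state, without advancing time (a new reading comes with each control period).
- r.snapshot(name): name is "scene" or "top"; returns a dict with "color" (400x640x3 uint8, red, green, blue), "fov_y" (degrees; the focal length in pixels is half the picture's height over the tangent of half this angle, whatever the lens; pixels are square), "cx", "cy" (the principal point, pixels), "k1" (the pictures are not rectified: a ray, as slopes to the right and down, at radius r is drawn at 1 + k1 r^2 times it, then the intrinsics apply), "extrinsics" (4x4, takes a point from world to camera coordinates). Camera axes: x right, y up, looking along -z (the intrinsics and any distortion apply to the point x, -y, -z); pixel columns grow to the right and rows downward; lengths in m; the calibration is good to about 2 mm. A picture is of the moment at which its call begins. There is no depth.
- r.finish_job(): hands the job in, once; it reports no verdict.
The state is a dict: "clock": time; "q": joint angles; "qd": joint speeds; "joint_torque": joint torques, N m; "tool_pos": TCP position; "eef_rot": TCP orientation; "contact_force": force on the tool from outside, world axes, zero at the start; "moment": the same for the moment, N m; "opening": opening from 0.0 (shut) to 1.0 (fully open).
Only numpy, scipy, OpenCV 4.12 (cv2) and the standard library are available. Lean on these libraries where they do the work, as an engineer would, in place of code of your own. Each camera call takes 0.05 s, during which the arm holds its last target. There are 200 camera calls.

## Task

Load every wooden blank lying on the bench onto the sanding jig's D-shaped post, one flat on the other in a square pile, all the way down. Then set the orange nut on the screw above them, turn it backward (anticlockwise) until you feel its thread start drop, and run it on forward (clockwise) until it sits flat on the topmost blank, never forcing it where it will not turn. Do not knock over the tin or the glue bottle.

Things in the scene. Friction and masses are not known exactly. Their poses are not given: they have to be found in the camera images.
- jig_post (a point): D-section aluminium post, fixed upright on the jig's plywood board (190 x 100 x 12 mm, from 135 mm before the post at -x to 55 mm behind it; fixed). Point: on the post axis at the board's top face, z up. Section: 31 mm diameter with one flat, 11.5 mm from the axis, facing -x of this point; it ends 37 mm above the board, the last 5 mm tapered
- screw_tip (a point): Tip of the steel screw that carries on the post upward on the same axis, 95 mm above the board; 22 mm over its thread, 12 mm core. Two-start right-hand thread: clockwise seen from above, the nut runs down 22 mm per full turn. On the thread the nut has play and may lean a few degrees
- screw_crown (a point): Level top of the thread, about 86 mm above the board, with two opposite gaps at an angle that is not given. A nut set on rests here, underside 63 to 72 mm above the board; turned forward it meets a stop. Turned backward (at most half a turn) its lugs fall 7 to 11 mm into the gaps by its weight, if not gripped firmly: cage it loosely or let go now and then. A stop then ends the backward turn
- nut_mid (a point): Orange-painted steel hexagon nut, 50 mm across flats, 58 over corners, 42 high, 320 g, hole right through, 24 mm wide (34 in its lowest 10 mm), with two inner lugs on its x axis (both sides), 24 mm above its underside. Starts upright on the table. The point is its centre, 21 mm above its underside, z along its axis. Its flats face 0, 60 and 120 degrees from its x axis and opposite to these
- nut_foot (a point): Centre of the orange nut's underside, axes as nut_mid
- blank1_mid (a point): Wooden blank 1 (two or three are there, all alike; None if absent): board 150 x 56 x 14 mm, 85 g, lying flat, long along x. Point: its centre, half-way up. A D-shaped hole, 34 mm wide, goes through, its axis 40 mm from the centre towards +x, the hole's flat on its -x side, 13 mm from that axis: on the post, x must point along jig_post's x (fit leaves 1.5 mm all round)
- blank1_bore (a point): Axis of the D-shaped hole of blank 1, half-way up the blank; axes as the blank's (x along its length, away from the long end)
- blank2_mid (a point): Wooden blank 2 (two or three are there, all alike; None if absent): board 150 x 56 x 14 mm, 85 g, lying flat, long along x. Point: its centre, half-way up. A D-shaped hole, 34 mm wide, goes through, its axis 40 mm from the centre towards +x, the hole's flat on its -x side, 13 mm from that axis: on the post, x must point along jig_post's x (fit leaves 1.5 mm all round)
- blank2_bore (a point): Axis of the D-shaped hole of blank 2, half-way up the blank; axes as the blank's (x along its length, away from the long end)
- blank3_mid (a point): Wooden blank 3 (two or three are there, all alike; None if absent): board 150 x 56 x 14 mm, 85 g, lying flat, long along x. Point: its centre, half-way up. A D-shaped hole, 34 mm wide, goes through, its axis 40 mm from the centre towards +x, the hole's flat on its -x side, 13 mm from that axis: on the post, x must point along jig_post's x (fit leaves 1.5 mm all round)
- blank3_bore (a point): Axis of the D-shaped hole of blank 3, half-way up the blank; axes as the blank's (x along its length, away from the long end)
- blank1: the wooden blank 1 as a body; origin at the centre of its underside
- blank2: the wooden blank 2 as a body; origin at the centre of its underside
- blank3: the wooden blank 3 as a body; origin at the centre of its underside
- nut: the orange nut as a body; origin at the centre of its underside
- tin: Open steel tin, 84 mm wide, 55 mm high, a bystander; origin under its centre
- glue: White glue bottle, 56 mm wide, 130 mm high, a bystander; origin under its centre
Not all that is in view belongs to the job. Leave any green look-alike of the blank3 alone. Leave any turquoise look-alike of the blank1 alone.

How it is judged:
By the outcome, as a careful person would: the job done as asked, in the order asked, and still so for the second after the job is handed in, with the robot touching nothing.
Of blank1, blank2, blank3 only 2 to 3 are there at a start; the rules pass over those that are not, and their reading is None.
At some moment in a run one of blank1, blank2, blank3, nut may be knocked a few centimetres aside while the robot is not near it.
Once in a run the grip may slacken for a moment while it holds something.
It also fails if it takes over 208 s, if anything falls off the work surface, if the arm or the gripper's body presses on something with over 40 N, if the wrist force passes 120 N, or if a joint passes its speed limit or range.

## Working session

There is one attempt and no reset: what is moved stays moved. The work goes in short steps, Python scripts to look and compute and a tool call to move; the robot and the scene stay as the last step left them, time stands still between calls to the robot, and variables do not carry over. Pictures are saved under pics/ and viewed, about 12 in all and at most 16, crops included, and the job is handed in when it is done.

Besides the shell and the picture viewer there is one more tool, called after "Call:" as name(argument=value, ...), one argument or row to a line, values as JSON. drive_tool: Moves the arm, as the interface text tells. Its arguments: {"type":"object","properties":{"deltas":{"type":"array","items":{"type":"array"}},"force":{"type":"number"}},"required":["deltas"]}

```bash
ls; mkdir -p pics; cat > h.py <<'E'
import numpy as np, cv2
from plant import r
def snap(n):
    s=r.snapshot(n); return s
def K(s):
    h,w=s["color"].shape[:2]; f=h/2/np.tan(np.radians(s["fov_y"])/2)
    return np.array([[f,0,s["cx"]],[0,f,s["cy"]],[0,0,1.]]),np.array([s["k1"],0,0,0,0.])
def ray(s,uv):
    k,d=K(s); n=cv2.undistortPointsIter(np.array(uv,float).reshape(-1,1,2),k,d,None,None,(3,100,1e-12)).reshape(-1,2)
    E=np.array(s["extrinsics"]); R,t=E[:3,:3],E[:3,3]
    v=np.c_[n[:,0],-n[:,1],-np.ones(len(n))]@R
    return -R.T@t, v/np.linalg.norm(v,axis=1,keepdims=True)
def plane(s,uv,z):
    o,v=ray(s,uv); return o+v*((z-o[2])/v[:,2])[:,None]
def proj(s,P):
    k,d=K(s); E=np.array(s["extrinsics"]); c=np.atleast_2d(P)@E[:3,:3].T+E[:3,3]; c=c*[1,-1,-1]
    return cv2.projectPoints(c,np.zeros(3),np.zeros(3),k,d)[0].reshape(-1,2)
def tri(s1,u1,s2,u2):
    o1,v1=ray(s1,u1);o2,v2=ray(s2,u2);out=[]
    for a,b in zip(v1,v2):
        t=np.linalg.lstsq(np.c_[a,-b],o2-o1,rcond=None)[0]; p,q=o1+a*t[0],o2+b*t[1]
        out.append(np.r_[(p+q)/2,np.linalg.norm(p-q)])
    return np.array(out)
def save(n,im): cv2.imwrite("pics/"+n,cv2.cvtColor(im,cv2.COLOR_RGB2BGR))
E
python3 - <<'E'
from h import *
import pickle
d={n:snap(n) for n in("scene","top")}
pickle.dump(d,open("s0.pkl","wb"))
for n in d: save(n+"0.png",d[n]["color"]); o=ray(d[n],[[320,200]]);print(n,d[n]["fov_y"],d[n]["cx"],d[n]["cy"],d[n]["k1"],o)
st=r.get_state();print(st)
E
```

```text
pics
scene 50.89292354305866 317.43360683541204 198.0630292494419 -0.03405236006101816 (array([ 1.46611504, -0.21498785,  0.72278911]), array([[-0.80296325,  0.20761095, -0.55870182]]))
top 42.3811025375638 326.2343244843977 205.66337691129567 -0.10342328228314353 (array([ 0.43848096, -0.00439867,  1.4695092 ]), array([[ 0.10739067,  0.01165353, -0.9941486 ]]))
{'clock': 0.1, 'q': array([-1.22218123,  0.68989192, -0.19450176,  1.56620357,  0.1573266 ,
        0.90250554, -0.2150974 ]), 'qd': array([ 0.00026919, -0.00186585, -0.00041431, -0.00309593, -0.00127912,
       -0.00088279,  0.00106841]), 'joint_torque': array([-2.10402686e-03, -5.28492093e+01, -1.27153594e+00, -1.53835523e+01,
       -5.26938122e-02,  1.96655863e-03,  4.17964031e-05]), 'tool_pos': array([0.19341623, 0.59375987, 0.24900459]), 'eef_rot': array([ 0.1102477 ,  0.69840553, -0.11138836,  0.69833215]), 'contact_force': array([0.60159418, 0.09540708, 0.67024272]), 'moment': array([-0.00199536, -0.02119458, -0.01655748]), 'opening': 0.9993006274802098}
```

View pics/scene0.png

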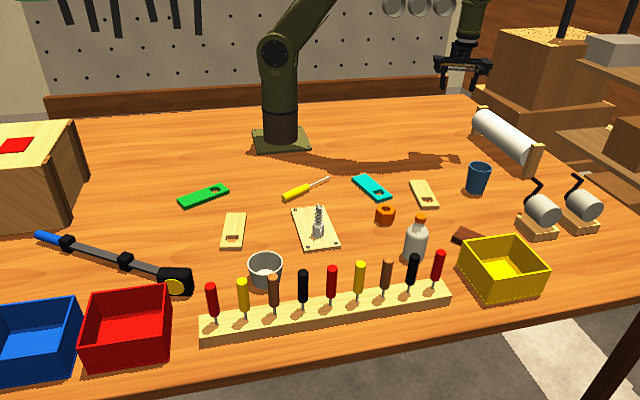

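View pics/top0.png

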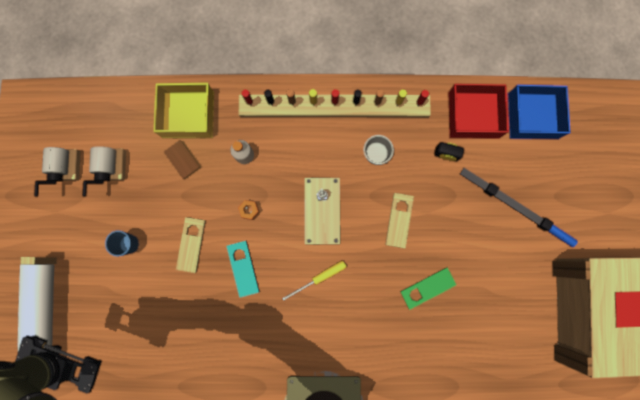

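Candidates: plain wood blanks at top (191,245) and (400,220); look-alikes are turquoise (243,268), green (428,288), the brown block (182,159). The jig board is at (322,210) and the orange nut at (249,209), with the glue bottle close by at (241,151) and the tin at (378,150). I choose the two plain ones and check them in a crop.

```bash
cat > seg.py <<'E'
from h import *
def masks(im):
    hsv=cv2.cvtColor(im,cv2.COLOR_RGB2HSV); H,S,V=cv2.split(hsv)
    wood=((H>=14)&(H<=30)&(S>60)&(S<150)&(V>120)).astype(np.uint8)
    orange=((H<=14)&(S>190)&(V>110)).astype(np.uint8)
    return wood,orange
def blobs(m,amin=60):
    m=cv2.morphologyEx(m,cv2.MORPH_OPEN,np.ones((2,2),np.uint8))
    cs,_=cv2.findContours(m,cv2.RETR_EXTERNAL,cv2.CHAIN_APPROX_NONE)
    return [c for c in cs if cv2.contourArea(c)>amin]
E
python3 - <<'E'
from seg import *
import pickle
d=pickle.load(open("s0.pkl","rb"))
for n,pts in(("top",[(188,255),(397,235),(350,230),(320,225),(242,209),(249,202)]),("scene",[(235,240),(428,200),(420,183),(310,240),(200,230),(385,220)])):
    im=d[n]["color"];hsv=cv2.cvtColor(im,cv2.COLOR_RGB2HSV)
    for p in pts: print(n,p,hsv[p[1],p[0]])
    for nm,m in zip(("wood","or"),masks(im)):
        for c in blobs(m):
            (x,y),(w,h),a=cv2.minAreaRect(c); print(nm,[round(q,1) for q in(x,y,w,h,a,cv2.contourArea(c))])
t=d["top"]["color"][140:310,150:430]; s=d["scene"]["color"][160:280,170:450]
save("crop1.png",np.vstack([cv2.resize(t,None,fx=2.1,fy=2.1,interpolation=cv2.INTER_CUBIC),cv2.resize(s,None,fx=2.1,fy=2.1,interpolation=cv2.INTER_CUBIC)])[:600])
E
```

```text
top (188, 255) [ 26  98 197]
top (397, 235) [ 26  98 197]
top (350, 230) [ 13 156 177]
top (320, 225) [ 25  88 198]
top (242, 209) [ 15 177 180]
top (249, 202) [ 14 178 189]
wood [297.5, 389.0, 20.0, 25.0, 90.0, 306.5]
wood [613.0, 318.5, 121.0, 52.0, 90.0, 4640.5]
wood [28.0, 260.5, 7.0, 14.0, 90.0, 97.5]
wood [190.8, 245.7, 22.0, 55.4, 10.0, 1102.0]
wood [400.3, 221.0, 22.3, 55.0, 9.2, 1143.0]
wood [322.5, 211.5, 67.0, 37.0, 90.0, 2428.0]
wood [71.0, 164.9, 11.1, 30.1, 2.0, 180.0]
wood [117.5, 164.3, 10.1, 31.1, 2.3, 166.0]
wood [335.5, 105.0, 22.0, 193.0, 90.0, 3164.5]
or [628.0, 310.0, 32.0, 22.0, 90.0, 687.5]
or [481.5, 109.5, 47.0, 53.0, 90.0, 1633.0]
scene (235, 240) [ 16 192 251]
scene (428, 200) [ 13 184 122]
scene (420, 183) [ 27 110 252]
scene (310, 240) [ 29  85 253]
scene (200, 230) [ 15 191 232]
scene (385, 220) [ 10 247 132]
wood [194.5, 394.0, 10.0, 59.0, 90.0, 248.5]
wood [629.0, 391.8, 23.7, 14.4, 51.3, 212.0]
wood [534.5, 359.0, 80.0, 145.0, 90.0, 3983.0]
wood [324.6, 307.5, 22.9, 255.6, 80.9, 3510.0]
wood [418.2, 246.2, 10.4, 14.5, 11.3, 83.0]
wood [233.6, 230.5, 
[... 315 characters left out ...]
, 167.0, 87.0, 9407.5]
wood [147.0, 84.5, 169.0, 294.0, 90.0, 25214.0]
or [45.7, 385.4, 4.1, 45.7, 80.8, 83.0]
or [92.5, 374.5, 13.0, 21.0, 90.0, 88.5]
or [139.1, 368.6, 8.2, 37.8, 80.5, 139.5]
or [207.5, 378.3, 6.1, 160.4, 79.8, 484.0]
or [461.1, 331.0, 4.9, 57.9, 78.1, 149.5]
or [510.2, 320.9, 4.9, 42.0, 78.7, 123.0]
or [258.9, 291.5, 18.7, 8.1, 7.1, 77.5]
or [122.0, 316.3, 55.6, 97.8, 82.6, 4308.5]
or [209.8, 286.7, 8.9, 13.6, 68.2, 74.5]
or [101.0, 265.0, 12.0, 18.0, 90.0, 91.0]
or [49.6, 246.6, 24.9, 5.0, 16.4, 72.5]
or [384.2, 219.9, 19.0, 13.4, 13.0, 165.5]
or [363.0, 164.0, 24.0, 196.0, 90.0, 1640.0]
or [16.5, 145.7, 14.2, 34.4, 84.3, 350.5]
or [499.1, 156.7, 71.2, 14.2, 40.9, 615.0]
```

View pics/crop1.png

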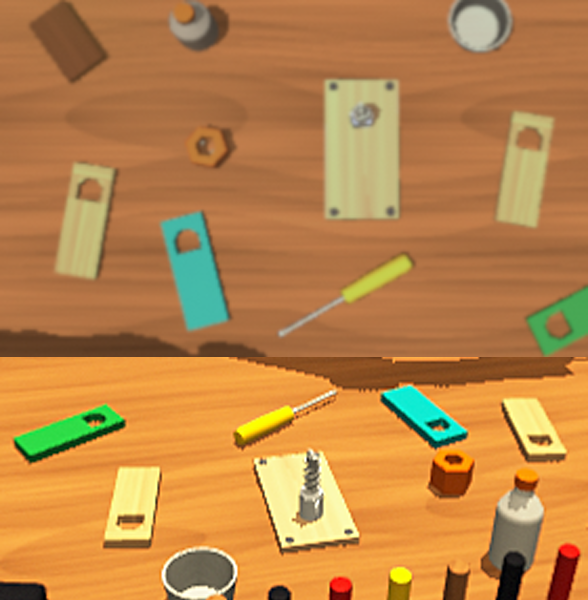

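The crop confirms two plain wood blanks, each with a D-hole at its +x end, so the third is absent. The jig and nut show clearly too. Next I measure everything metrically in both views.

```bash
cat >> seg.py <<'E'
def up(s,box,f=6):
    x0,y0,x1,y1=box; c=cv2.resize(s["color"][y0:y1,x0:x1],None,fx=f,fy=f,interpolation=cv2.INTER_CUBIC)
    return c,lambda p:(np.asarray(p,float).reshape(-1,2)+.5)/f-.5+[x0,y0]
def rectfit(s,box,z,f=6):
    c,back=up(s,box,f); m=masks(c)[0]
    k=max(blobs(m,500),key=cv2.contourArea); P=plane(s,back(k),z)[:,:2]
    (x,y),(w,h),a=cv2.minAreaRect((P*1000).astype(np.float32))
    if w<h: w,h,a=h,w,a+90
    a=(a+90)%180-90
    return np.array([x,y,w,h,a]),cv2.boxPoints(((x,y),(w,h),a))/1000,c,m
E
python3 - <<'E'
from seg import *
import pickle
d=pickle.load(open("s0.pkl","rb")); T,S=d["top"],d["scene"]
bx={"A":((172,210,212,280),(405,172,445,212)),"B":((380,185,420,256),(212,205,252,255)),"J":((298,172,346,250),(285,200,345,255))}
np.set_printoptions(precision=4,suppress=True)
for k,(bt,bs) in bx.items():
    z=.012 if k=="J" else .014
    for n,s,b in(("top",T,bt),("scene",S,bs)):
        q,c,_,_=rectfit(s,b,z); print(k,n,q)
# heights: corners by two views
    ct=[]
    for s,b in((T,bt),(S,bs)):
        c,back=up(s,b); kk=max(blobs(masks(c)[0],500),key=cv2.contourArea)
        P=plane(s,back(kk),z)[:,:2]; i=[np.argmin(P@v) for v in([1,1],[1,-1],[-1,1],[-1,-1])]
        ct.append(back(kk)[i])
    print(tri(T,ct[0],S,ct[1]))
# nut
for n,s,b in(("top",T,(232,195,268,225)),("scene",S,(370,198,400,230))):
    c,back=up(s,b,8); h=cv2.cvtColor(c,cv2.COLOR_RGB2HSV)
    m=((h[...,1]>(195 if n=="top" else 215))).astype(np.uint8)
    save(f"nut_{n}.png",np.hstack([c,cv2.cvtColor(m*255,cv2.COLOR_GRAY2RGB)]))
    for z in (0,.042):
        for k in blobs(m,400):
            mm=cv2.moments(k);print("nut",n,z,cv2.contourArea(k),plane(s,back([[mm['m10']/mm['m00'],mm['m01']/mm['m00']]]),z)[0])
a=cv2.imread("pics/nut_top.png");b=cv2.imread("pics/nut_scene.png");w=max(a.shape[1],b.shape[1])
pad=lambda i:cv2.copyMakeBorder(i,0,0,0,w-i.shape[1],cv2.BORDER_CONSTANT)
j1,_=up(T,(298,172,346,250),4);j1=cv2.cvtColor(j1,cv2.COLOR_RGB2BGR);j2,_=up(S,(285,198,345,258),4);j2=cv2.cvtColor(j2,cv2.COLOR_RGB2BGR)
L=np.vstack([pad(a),pad(b)]);Rr=np.hstack([j1[:240],j2]);
H=max(L.shape[0],Rr.shape[0]);f=lambda i:cv2.copyMakeBorder(i,0,H-i.shape[0],0,0,cv2.BORDER_CONSTANT)
cv2.imwrite("pics/nj.png",cv2.resize(np.hstack([f(L),f(Rr)]),(800,int(800*H/(L.shape[1]+Rr.shape[1])))))
E
```

```text
A top [467.8008 381.0451 157.3842  64.1063  -9.0879]
A scene [466.4146 378.472  153.9377  58.3933  -8.4635]
[[0.3881 0.3644 0.012  0.0008]
 [0.3955 0.4192 0.0132 0.0054]
 [0.5388 0.3399 0.0152 0.0017]
 [0.5471 0.3945 0.0158 0.0058]]
B top [ 538.4575 -212.5506  157.1881   64.2195  -10.0493]
B scene [ 537.1489 -215.2726  152.8143   57.4218   -9.985 ]
[[ 0.4596 -0.2293  0.0152  0.001 ]
 [ 0.466  -0.1759  0.0128  0.0038]
 [ 0.6091 -0.2541  0.0151  0.0019]
 [ 0.6161 -0.1986  0.0126  0.0062]]
J top [565.9589   7.1838 195.7071 106.8709   0.3011]
J scene [561.3865   3.9769 204.6375 102.1727   0.5502]
[[ 0.4709 -0.0443  0.013   0.0002]
 [ 0.4701  0.0547  0.0118  0.0063]
 [ 0.6619 -0.0437  0.0102  0.0021]
 [ 0.6617  0.0547  0.0102  0.0056]]
nut scene 0 23216.0 [0.538  0.2237 0.    ]
nut scene 0 3252.0 [0.4591 0.2386 0.    ]
nut scene 0.042 23216.0 [0.5919 0.1982 0.042 ]
nut scene 0.042 3252.0 [0.5176 0.2123 0.042 ]
```

View pics/nj.png

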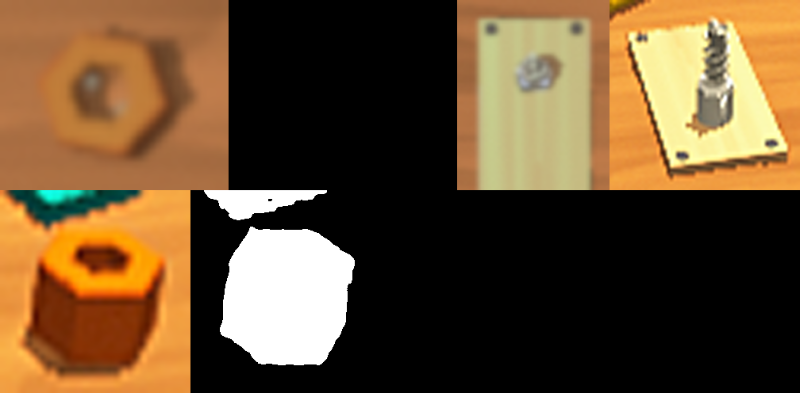

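Both views agree on heights (blank tops about 14 mm, board about 12 mm) and on relative positions to about 1 mm. The absolute y differs by 2–4 mm between cameras, so I'll close the loop visually over the post. Next, a helper to express moves in tool axes.

```bash
cat >> h.py <<'E'
from scipy.spatial.transform import Rotation as Ro
def goal(p,psi):
    """print turn (deg, tool axes) then shift (cm, in turned tool axes) to TCP p, tool x down, jaws along heading psi (deg)"""
    s=r.get_state(); R=Ro.from_quat(s["eef_rot"]); best=None
    for a in(psi,psi+180):
        y=np.array([np.cos(np.radians(a)),np.sin(np.radians(a)),0]); x=np.array([0,0,-1.])
        G=Ro.from_matrix(np.c_[x,y,np.cross(x,y)]); v=(R.inv()*G).as_rotvec(degrees=True)
        if best is None or np.linalg.norm(v)<np.linalg.norm(best[0]): best=(v,G)
    sh=best[1].inv().apply(np.array(p)-s["tool_pos"])*100
    print("t",round(s["clock"],2),"pos",np.round(s["tool_pos"],4),"open",round(s["opening"],3),"F",np.round(s["contact_force"],1),"q1,7",np.round(s["q"][[0,6]],2))
    print("turn",np.round(best[0],2),"shift",np.round(sh,2))
E
python3 -c "
from h import *
goal([.4458,.3834,.10],81)
print(Ro.from_quat(r.get_state()['eef_rot']).as_matrix().round(3))"
```

```text
t 0.1 pos [0.1934 0.5938 0.249 ] open 0.999 F [0.6 0.1 0.7] q1,7 [-1.22 -0.22]
turn [-9.03  0.    0.09] shift [ 14.9  -16.83  28.22]
[[-0.     0.31   0.951]
 [-0.002  0.951 -0.31 ]
 [-1.    -0.002  0.   ]]
```

Call:
drive_tool(
  deltas=[
    [[-4.5,0,0],[0,0,0],8.8],
    [[-4.5,0,0],[0,0,0],8.8],
    [[0,0,0],[0,-1.87,3.13],8.8],
    [[0,0,0],[0,-1.87,3.13],8.8],
    [[0,0,0],[0,-1.87,3.13],8.8],
    [[0,0,0],[0,-1.87,3.13],8.8],
    [[0,0,0],[0,-1.87,3.13],8.8],
    [[0,0,0],[0,-1.87,3.13],8.8],
    [[0,0,0],[0,-1.87,3.13],8.8],
    [[0,0,0],[0,-1.87,3.14],8.8],
    [[0,0,0],[0,-1.87,3.14],8.8],
    [[0,0,0],[0,0,0],8.8],
  ],
)

```text
clock: 1.1
tool_pos: [0.4532, 0.3756, 0.249]
eef_rot: [0.058, 0.703, -0.062, 0.706]
contact_force: [1.2, -0.5, -0.3]
opening: 1.001
```

Call:
drive_tool(
  deltas=[
    [[0,0,0],[3.7,0,0],8.8],
    [[0,0,0],[3.7,0,0],8.8],
    [[0,0,0],[3.7,0,0],8.8],
    [[0,0,0],[3.7,0,0],8.8],
    [[0,0,0],[0,0,0],8.8],
    [[0,0,0],[0,0,0],8.8],
  ],
)

```text
clock: 1.6
tool_pos: [0.4443, 0.383, 0.1004]
eef_rot: [0.054, 0.706, -0.057, 0.704]
contact_force: [-0.5, 0.3, 1.0]
opening: 0.997
```

```bash
python3 -c "
from seg import *
goal([.4458,.3834,.014],81)
T=snap('top');S=snap('scene');import pickle;pickle.dump({'top':T,'scene':S},open('s1.pkl','wb'))
save('a1.png',np.hstack([up(T,(165,190,225,290),5)[0],up(S,(385,110,465,210),5)[0]]))
print(proj(S,[[.4458,.3834,.09]]))"
```

```text
t 1.6 pos [0.4443 0.383  0.1004] open 0.997 F [-0.5  0.3  1. ] q1,7 [-0.67  0.34]
turn [-0.02 -0.16  0.21] shift [8.64 0.07 0.15]
[[425.96679476 167.63979525]]
```

View pics/a1.png

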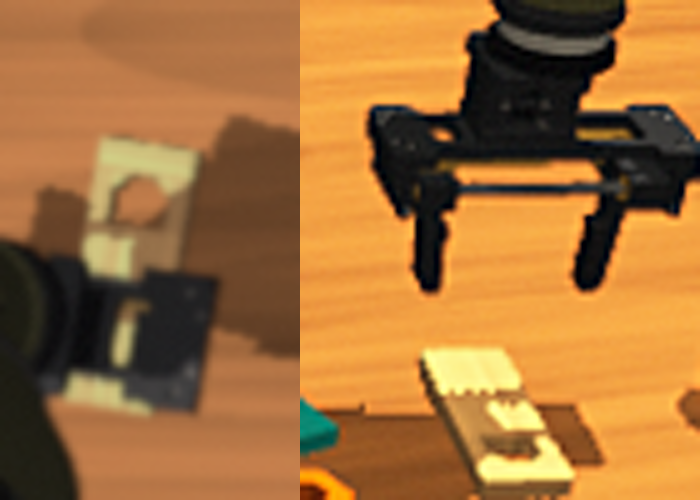

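The gripper straddles the blank: fingertips are at scene (411,168) and (442,168), against the predicted centre of (426,168). Descending to grip.

Call:
drive_tool(
  deltas=[
    [[0,0,0],[2.4,0,0.15],8.8],
    [[0,0,0],[2.4,0,0],8.8],
    [[0,0,0],[2.0,0,0],8.8],
    [[0,0,0],[1.8,0,0],8.8],
    [[0,0,0],[0,0,0],8.8],
    [[0,0,0],[0,0,0],8.8],
    [[0,0,0],[0,0,0],5.0],
    [[0,0,0],[0,0,0],5.0],
    [[0,0,0],[0,0,0],5.0],
    [[0,0,0],[0,0,0],5.0],
    [[0,0,0],[0,0,0],5.0],
    [[0,0,0],[0,0,0],5.0],
  ],
  force=40,
)

```text
clock: 2.7
tool_pos: [0.4472, 0.3837, 0.0163]
eef_rot: [0.056, 0.705, -0.056, 0.705]
contact_force: [-0.5, 0.4, 4.6]
opening: 0.631
```

Call:
drive_tool(
  deltas=[
    [[0,0,0],[0,0,0],5.0],
    [[0,0,0],[0,0,0],5.0],
    [[0,0,0],[0,0,0],5.0],
    [[0,0,0],[0,0,0],5.0],
  ],
)

```text
clock: 3.03
tool_pos: [0.4472, 0.3837, 0.0163]
eef_rot: [0.056, 0.705, -0.056, 0.705]
contact_force: [-0.7, -0.7, 5.9]
opening: 0.629
```

Call:
drive_tool(
  deltas=[
    [[0,0,0],[-2,0,0],5.0],
    [[0,0,0],[-3,0,0],5.0],
    [[0,0,0],[-3,0,0],5.0],
    [[0,0,0],[-3,0,0],5.0],
    [[0,0,0],[-3,0,0],5.0],
    [[0,0,0],[0,0,0],5.0],
    [[0,0,0],[0,0,0],5.0],
  ],
)

```text
clock: 3.62
tool_pos: [0.4477, 0.3842, 0.1571]
eef_rot: [0.057, 0.704, -0.055, 0.706]
contact_force: [-0.1, 0.3, -0.5]
opening: 0.632
```

```bash
python3 -c "
from seg import *
goal([.5454,.0056,.155],90.4)"
```

```text
t 3.62 pos [0.4477 0.3842 0.1571] open 0.632 F [-0.1  0.3 -0.5] q1,7 [-0.65  0.36]
turn [-9.45  0.12 -0.15] shift [  0.21 -37.93   9.51]
```

Call:
drive_tool(
  deltas=[
    [[-4.7,0,0],[0,0,0],5.0],
    [[-4.7,0,0],[0,0,0],5.0],
    [[0,0,0],[0,-2,0.5],5.0],
    [[0,0,0],[0,-4,1.0],5.0],
    [[0,0,0],[0,-4,1.0],5.0],
    [[0,0,0],[0,-4,1.0],5.0],
    [[0,0,0],[0,-4,1.0],5.0],
    [[0,0,0],[0,-4,1.0],5.0],
    [[0,0,0],[0,-4,1.0],5.0],
    [[0,0,0],[0,-4,1.0],5.0],
    [[0,0,0],[0,-4,1.0],5.0],
    [[0,0,0],[0,-3,0.75],5.0],
  ],
)

```text
clock: 4.62
tool_pos: [0.5409, 0.0095, 0.1538]
eef_rot: [-0.002, 0.708, 0.0, 0.706]
contact_force: [0.8, -0.9, -0.4]
opening: 0.623
```

Call:
drive_tool(
  deltas=[
    [[0,0,0],[0,-0.9,0.2],5.0],
    [[0,0,0],[0,0,0],5.0],
    [[0,0,0],[0,0,0],5.0],
    [[0,0,0],[0,0,0],5.0],
    [[0,0,0],[0,0,0],5.0],
  ],
)

```text
clock: 5.03
tool_pos: [0.5433, 0.008, 0.1554]
eef_rot: [-0.003, 0.707, 0.004, 0.707]
contact_force: [-0.3, 0.3, -0.8]
opening: 0.627
```

```bash
python3 -c "
from seg import *
goal([.5454,.0056,.155],90.4)
T=snap('top');S=snap('scene');import pickle;pickle.dump({'top':T,'scene':S},open('s2.pkl','wb'))
save('a2.png',np.hstack([up(T,(290,150,360,250),5)[0],up(S,(270,150,360,250),5)[0]]))"
```

```text
t 5.03 pos [0.5433 0.008  0.1554] open 0.627 F [-0.3  0.3 -0.8] q1,7 [0.12 1.05]
turn [ 0.2  -0.05 -0.09] shift [ 0.04 -0.24  0.21]
```

View pics/a2.png

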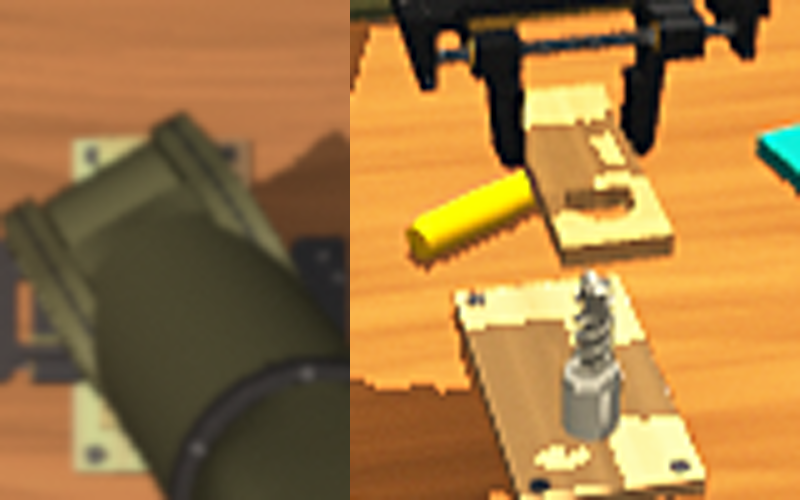

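The blank hangs level over the jig. Its front corners are at scene px of about (312,199) and (334,197), and the screw tip is at (318.6,206). I compare these with predictions to get the real offset.

```bash
python3 - <<'E'
from seg import *
import pickle
d=pickle.load(open("s2.pkl","rb"));S=d["scene"];S0=pickle.load(open("s0.pkl","rb"))
np.set_printoptions(precision=2,suppress=True)
s=r.get_state();p=s["tool_pos"];R=Ro.from_quat(s["eef_rot"]).as_matrix()
u=R[:,2]*np.sign(R[0,2]);v=np.array([-u[1],u[0],0])
zt=p[2]-.0163+.014
fr=lambda dx,dy,z:np.r_[(p+u*dx+v*dy)[:2],z]
print("corner pred L,R top:",proj(S,[fr(.0956,-.028,zt),fr(.0956,.028,zt),fr(.0956,-.028,zt-.014),fr(.0956,.028,zt-.014)]))
c,back=up(S,(295,160,345,206),12); m=masks(c)[0]
h=cv2.cvtColor(c,cv2.COLOR_RGB2HSV); m=((h[...,0]>=16)&(h[...,1]<165)&(h[...,0]<34)).astype(np.uint8)
# screw tip / post: gray mask in both start views
for n,b in(("top",(308,180,336,208)),("scene",(300,200,335,245))):
    s0=S0[n];c,back=up(s0,b,10);h=cv2.cvtColor(c,cv2.COLOR_RGB2HSV);m=(h[...,1]<60).astype(np.uint8)
    k=max(blobs(m,100),key=cv2.contourArea);q=back(k);print(n,"gray box",q.min(0),q.max(0))
    if n=="scene":
        for row in range(int(q[:,1].min()),int(q[:,1].max())+1,2):
            w=q[abs(q[:,1]-row)<.3];print(row,round(w[:,0].min(),1),round(w[:,0].max(),1),round(w[:,0].mean(),1),end=" | ")
for n in("top","scene"):
    print(n,"pred base,posttop,tip",proj(S0[n],[[.606,.006,.012],[.606,.006,.049],[.606,.006,.107]]))
save("a3.png",np.hstack([up(S0["scene"],(300,200,340,248),10)[0],up(S,(300,185,340,233),10)[0]]))
E
```

```text
corner pred L,R top: [[312.65 198.85]
 [334.81 196.29]
 [312.55 203.59]
 [334.54 201.  ]]
top gray box [315.85 188.15] [327.25 200.55]
scene gray box [312.75 204.05] [324.35 237.15]
204 317.2 318.2 317.8 | 206 316.2 321.2 319.4 | 208 317.0 320.4 318.6 | 210 317.0 318.2 317.6 | 212 316.4 320.0 318.3 | 214 317.2 319.8 318.5 | 216 315.2 318.2 316.7 | 218 316.8 321.4 319.0 | 220 315.0 321.0 317.0 | 222 313.2 323.0 318.3 | 224 312.8 324.0 318.4 | 226 313.0 323.0 318.0 | 228 313.0 323.0 318.9 | 230 313.0 322.4 318.0 | 232 313.0 322.4 317.7 | 234 312.8 322.4 317.6 | 236 313.2 321.8 316.9 | top pred base,posttop,tip [[322.36 196.48]
 [322.27 194.96]
 [322.11 192.4 ]]
scene pred base,posttop,tip [[318.35 234.58]
 [318.7  223.64]
 [319.29 205.64]]
```

View pics/a3.png

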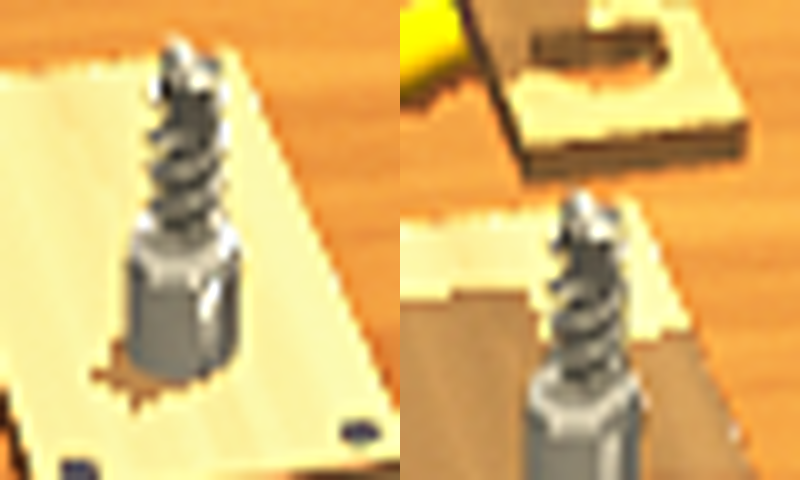

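Predicted blank corners (312.7,198.9)/(334.8,196.3) agree with those seen, (312.7,200)/(334.8,197). The post's centre column is 318.3 against 318.6 predicted, so alignment is within about 1 mm. Lowering around the screw first.

Call:
drive_tool(
  deltas=[
    [[0.2,0,0],[0,-0.25,0.2],5.0],
    [[0,0,0],[0,0,0],5.0],
    [[0,0,0],[1,0,0],5.0],
    [[0,0,0],[1.5,0,0],5.0],
    [[0,0,0],[1.5,0,0],5.0],
    [[0,0,0],[1.5,0,0],5.0],
    [[0,0,0],[1.5,0,0],5.0],
    [[0,0,0],[1.0,0,0],5.0],
    [[0,0,0],[0,0,0],5.0],
    [[0,0,0],[0,0,0],5.0],
    [[0,0,0],[0,0,0],5.0],
  ],
)

```text
clock: 6.05
tool_pos: [0.5463, 0.0029, 0.0761]
eef_rot: [-0.001, 0.707, 0.001, 0.707]
contact_force: [0.0, -0.1, 0.5]
opening: 0.629
```

```bash
python3 -c "
from seg import *
goal([.5454,.0055,.055],90.4)"
```

```text
t 6.05 pos [0.5463 0.0029 0.0761] open 0.629 F [ 0.  -0.1  0.5] q1,7 [0.07 0.98]
turn [-0.23  0.05 -0.01] shift [ 2.11  0.27 -0.08]
```

Call:
drive_tool(
  deltas=[
    [[-0.2,0,0],[0,0.27,-0.08],5.0],
    [[0,0,0],[0.3,0,0],5.0],
    [[0,0,0],[0,0,0],5.0],
    [[0,0,0],[0,0,0],5.0],
    [[0,0,0],[0,0,0],5.0],
    [[0,0,0],[0,0,0],5.0],
    [[0,0,0],[0,0,0],5.0],
  ],
)

```text
clock: 6.63
tool_pos: [0.5451, 0.0054, 0.0728]
eef_rot: [-0.002, 0.707, 0.002, 0.707]
contact_force: [0.1, 1.2, -0.7]
opening: 0.628
```

```bash
python3 -c "
from seg import *
goal([.5454,.0055,.055],90.4)
S=snap('scene');save('a4.png',up(S,(290,180,350,240),10)[0])"
```

```text
t 6.63 pos [0.5451 0.0054 0.0728] open 0.628 F [ 0.1  1.2 -0.7] q1,7 [0.06 0.98]
turn [-0.04  0.01 -0.  ] shift [1.78 0.01 0.03]
```

View pics/a4.png

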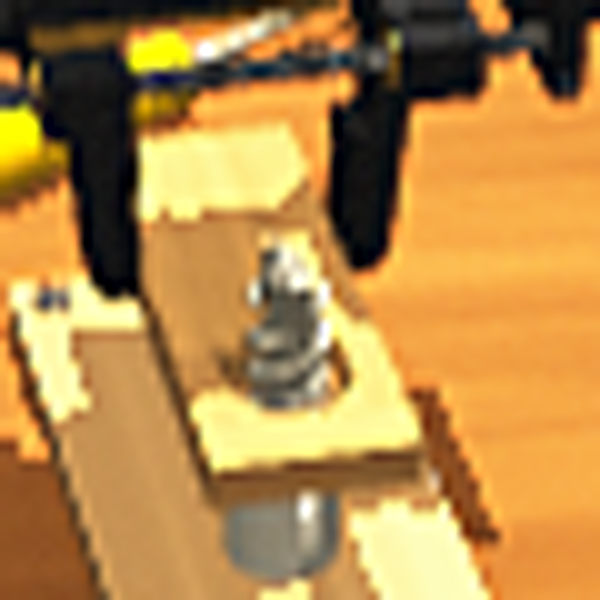

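Call:
drive_tool(
  deltas=[
    [[0,0,0],[0.5,0,0.03],5.0],
    [[0,0,0],[0.4,0,0],5.0],
    [[0,0,0],[0.3,0,0],5.0],
    [[0,0,0],[0.3,0,0],5.0],
    [[0,0,0],[0.3,0,0],5.0],
    [[0,0,0],[0,0,0],5.0],
    [[0,0,0],[0,0,0],5.0],
    [[0,0,0],[0,0,0],5.0],
  ],
)

```text
clock: 7.35
tool_pos: [0.5454, 0.0055, 0.0547]
eef_rot: [-0.002, 0.707, 0.002, 0.707]
contact_force: [0.1, -0.3, 0.7]
opening: 0.629
```

```bash
python3 -c "
from seg import *
goal([.5454,.0055,.0283],90.4)
S=snap('scene');save('a5.png',up(S,(290,180,350,240),10)[0])
s=r.get_state();print(s['moment'])"
```

```text
t 7.35 pos [0.5454 0.0055 0.0547] open 0.629 F [ 0.1 -0.3  0.7] q1,7 [0.05 0.97]
turn [-0.03  0.01 -0.01] shift [ 2.64  0.   -0.  ]
[ 0.05589562  0.02697552 -0.04857216]
```

No contact force with the underside already 10 mm below the post top, so it fits. Continuing down.

Call:
drive_tool(
  deltas=[
    [[0,0,0],[0.6,0,0],5.0],
    [[0,0,0],[0.6,0,0],5.0],
    [[0,0,0],[0.6,0,0],5.0],
    [[0,0,0],[0.4,0,0],5.0],
    [[0,0,0],[0.3,0,0],5.0],
    [[0,0,0],[0.2,0,0],5.0],
    [[0,0,0],[0,0,0],5.0],
    [[0,0,0],[0,0,0],5.0],
    [[0,0,0],[0,0,0],5.0],
  ],
)

```text
clock: 8.15
tool_pos: [0.545, 0.0055, 0.0283]
eef_rot: [-0.002, 0.707, 0.002, 0.707]
contact_force: [-3.0, 0.1, 7.0]
opening: 0.63
```

```bash
python3 -c "
from seg import *
goal([.5454,.0055,.0283],90.4)
S=snap('scene');save('a5.png',up(S,(280,170,360,250),7)[0])
s=r.get_state();print(s['moment'])"
```

```text
t 8.15 pos [0.545  0.0055 0.0283] open 0.63 F [-3.   0.1  7. ] q1,7 [0.02 0.95]
turn [-0.03 -0.02  0.02] shift [0.   0.   0.04]
[ 0.01720379  0.46537899 -0.02332907]
```

Call:
drive_tool(
  deltas=[
    [[0,0,0],[0.1,0,0],5.0],
    [[0,0,0],[0,0,0],5.0],
    [[0,0,0],[0,0,0],7.0],
    [[0,0,0],[0,0,0],7.0],
    [[0,0,0],[0,0,0],7.0],
    [[0,0,0],[0,0,0],7.0],
    [[0,0,0],[0,0,0],8.0],
    [[0,0,0],[0,0,0],8.0],
  ],
)

```text
clock: 8.87
tool_pos: [0.5453, 0.0054, 0.0265]
eef_rot: [-0.002, 0.707, 0.002, 0.707]
contact_force: [0.5, 0.7, 0.1]
opening: 0.905
```

Call:
drive_tool(
  deltas=[
    [[0,0,0],[-2,0,0],8.0],
    [[0,0,0],[-3,0,0],8.8],
    [[0,0,0],[-4,0,0],8.8],
    [[0,0,0],[-4,0,0],8.8],
    [[0,0,0],[0,-4,0],8.8],
    [[0,0,0],[0,-4,0],8.8],
    [[0,0,0],[0,-4,0],8.8],
    [[0,0,0],[0,-4,0],8.8],
    [[0,0,0],[0,-4,-1.2],8.8],
    [[0,0,0],[0,0,-2],8.8],
    [[0,0,0],[0,0,0],8.8],
  ],
)

```text
clock: 9.78
tool_pos: [0.5095, -0.1992, 0.1558]
eef_rot: [-0.0, 0.709, -0.001, 0.705]
contact_force: [-0.9, 0.4, -0.4]
opening: 0.995
```

```bash
python3 - <<'E'
from seg import *
import pickle
np.set_printoptions(precision=4,suppress=True)
T=snap('top');S=snap('scene');pickle.dump({'top':T,'scene':S},open('s3.pkl','wb'))
save('a6.png',np.hstack([up(T,(290,165,350,255),6)[0],up(S,(285,185,350,275),6)[0]]))
print(rectfit(T,(380,180,420,256),.014)[0]); print(rectfit(S,(212,205,252,255),.014)[0])
# blank B grip: 21 mm behind centre
a=np.radians(-10.0);c=np.array([.538,-.2135]);g=c-.0215*np.array([np.cos(a),np.sin(a)]);print(g);goal([*g,.10],80)
E
```

```text
[ 581.8046 -218.2531   70.3009   60.538   -10.6876]
[ 490.6389 -207.4953   58.4209   57.202   -10.0996]
[ 0.5168 -0.2098]
t 9.88 pos [ 0.5142 -0.195   0.1566] open 0.996 F [1.  0.2 0.7] q1,7 [0.53 1.38]
turn [10.31 -0.02 -0.03] shift [ 5.66 -1.41  0.52]
```

View pics/a6.png

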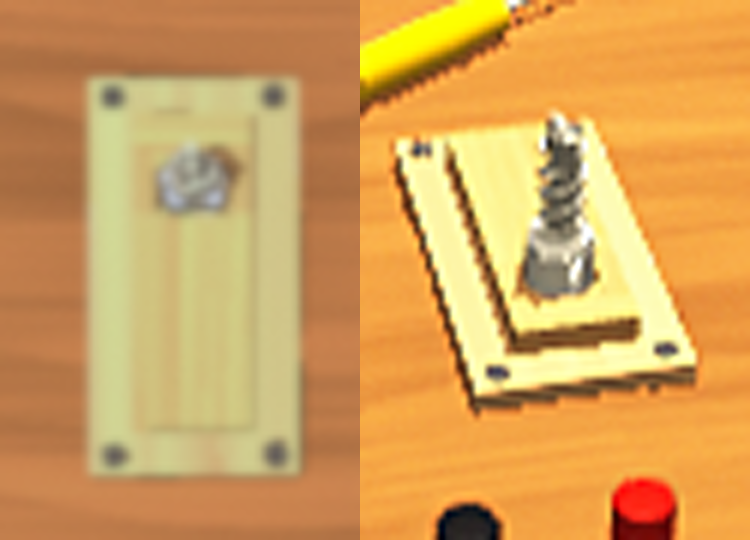

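Blank A is seated flat and square on the board. Now blank B, which hasn't moved.

Call:
drive_tool(
  deltas=[
    [[5.1,0,0],[0,0,0],8.8],
    [[5.1,0,0],[0,0,0],8.8],
    [[0,0,0],[0,-1.4,0.5],8.8],
    [[0,0,0],[2.7,0,0],8.8],
    [[0,0,0],[2.7,0,0],8.8],
    [[0,0,0],[0,0,0],8.8],
    [[0,0,0],[0,0,0],8.8],
    [[0,0,0],[0,0,0],8.8],
    [[0,0,0],[0,0,0],8.8],
  ],
)

```text
clock: 10.63
tool_pos: [0.5186, -0.2089, 0.1041]
eef_rot: [0.06, 0.704, -0.06, 0.705]
contact_force: [0.5, -0.5, 0.2]
opening: 0.996
```

```bash
python3 - <<'E'
from seg import *
goal([.5168,-.2105,.0155],80)
S=snap('scene');T=snap('top');save('b1.png',np.hstack([up(T,(370,175,430,265),5)[0],up(S,(195,170,265,260),5)[0]]))
E
```

```text
t 10.63 pos [ 0.5186 -0.2089  0.1041] open 0.996 F [ 0.5 -0.5  0.2] q1,7 [0.49 1.23]
turn [ 0.22  0.15 -0.02] shift [ 8.86 -0.19 -0.15]
```

View pics/b1.png

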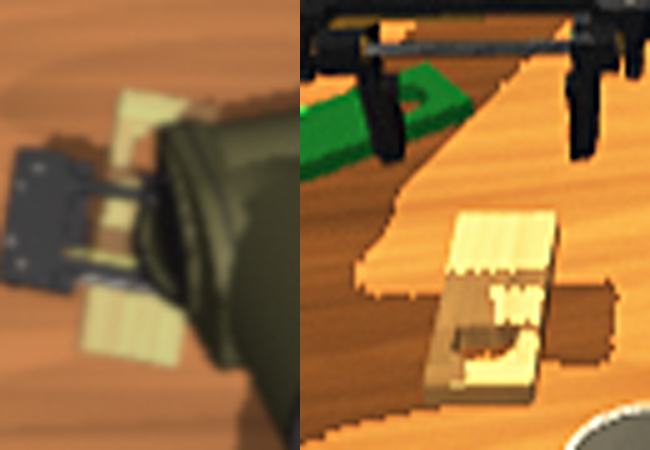

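The fingers straddle blank B with clearance. Descend and grip.

Call:
drive_tool(
  deltas=[
    [[0.2,0.15,0],[2.5,-0.2,-0.15],8.8],
    [[0,0,0],[2.5,0,0],8.8],
    [[0,0,0],[2.3,0,0],8.8],
    [[0,0,0],[1.55,0,0],8.8],
    [[0,0,0],[0,0,0],8.8],
    [[0,0,0],[0,0,0],8.8],
    [[0,0,0],[0,0,0],5.0],
    [[0,0,0],[0,0,0],5.0],
    [[0,0,0],[0,0,0],5.0],
    [[0,0,0],[0,0,0],5.0],
    [[0,0,0],[0,0,0],5.0],
    [[0,0,0],[0,0,0],5.0],
  ],
)

```text
clock: 11.73
tool_pos: [0.5154, -0.211, 0.0146]
eef_rot: [0.062, 0.705, -0.062, 0.704]
contact_force: [-0.7, 0.7, 4.1]
opening: 0.632
```

Call:
drive_tool(
  deltas=[
    [[0,0,0],[0,0,0],5.0],
    [[0,0,0],[0,0,0],5.0],
    [[0,0,0],[0,0,0],5.0],
    [[0,0,0],[0,0,0],5.0],
  ],
)

```text
clock: 12.07
tool_pos: [0.5154, -0.211, 0.0146]
eef_rot: [0.062, 0.705, -0.062, 0.704]
contact_force: [-0.7, 0.4, 5.0]
opening: 0.632
```

Call:
drive_tool(
  deltas=[
    [[0,0,0],[-2,0,0],5.0],
    [[0,0,0],[-3,0,0],5.0],
    [[0,0,0],[-3,0,0],5.0],
    [[0,0,0],[-3,0,0],5.0],
    [[0,0,0],[-3.5,0,0],5.0],
    [[0,0,0],[0,0,0],5.0],
    [[0,0,0],[0,0,0],5.0],
  ],
)

```text
clock: 12.65
tool_pos: [0.5165, -0.2116, 0.1606]
eef_rot: [0.062, 0.704, -0.062, 0.705]
contact_force: [-0.2, -0.4, -1.3]
opening: 0.627
```

```bash
python3 -c "
from seg import *
goal([.5429,.0055,.16],90.4)"
```

```text
t 12.65 pos [ 0.5165 -0.2116  0.1606] open 0.627 F [-0.2 -0.4 -1.3] q1,7 [0.53 1.28]
turn [-10.47   0.04   0.03] shift [ 0.06 21.69  2.79]
```

Call:
drive_tool(
  deltas=[
    [[-5.2,0,0],[0,0,0],5.0],
    [[-5.2,0,0],[0,0,0],5.0],
    [[0,0,0],[0,2,0.2],5.0],
    [[0,0,0],[0,4,0.5],5.0],
    [[0,0,0],[0,4,0.5],5.0],
    [[0,0,0],[0,4,0.6],5.0],
    [[0,0,0],[0,4,0.6],5.0],
    [[0,0,0],[0,2.7,0.4],5.0],
    [[0,0,0],[0,1,0],5.0],
    [[0,0,0],[0,0,0],5.0],
    [[0,0,0],[0,0,0],5.0],
    [[0,0,0],[0,0,0],5.0],
  ],
)

```text
clock: 13.65
tool_pos: [0.5414, 0.003, 0.1583]
eef_rot: [-0.002, 0.709, 0.0, 0.705]
contact_force: [-0.8, 0.1, -1.2]
opening: 0.63
```

Call:
drive_tool(
  deltas=[
    [[0,0,0],[0,0,0],5.0],
    [[0,0,0],[0,0,0],5.0],
    [[0,0,0],[0,0,0],5.0],
    [[0,0,0],[0,0,0],5.0],
  ],
)

```text
clock: 13.98
tool_pos: [0.5422, 0.0052, 0.1593]
eef_rot: [-0.002, 0.708, 0.002, 0.706]
contact_force: [0.4, -0.1, -0.5]
opening: 0.631
```

```bash
python3 - <<'E'
from seg import *
goal([.5429,.0055,.071],90.4)
S=snap('scene');s=r.get_state();p=s["tool_pos"];R=Ro.from_quat(s["eef_rot"]).as_matrix();u=R[:,2]*np.sign(R[0,2]);v=np.array([-u[1],u[0],0])
zt=p[2]-.0146+.014
print("pred corners",proj(S,[np.r_[(p+u*.0977+v*k)[:2],zt] for k in(-.028,.028)]).round(1))
save('b2.png',up(S,(285,160,350,240),8)[0][:600])
c,back=up(S,(285,160,350,215),10);m=masks(c)[0];k=max(blobs(m,500),key=cv2.contourArea);P=back(k)
for w in([-1,1.5],[1,1]):print(P[np.argmax(P@w)].round(1))
E
```

```text
t 13.98 pos [0.5422 0.0052 0.1593] open 0.631 F [ 0.4 -0.1 -0.5] q1,7 [0.13 1.04]
turn [-0.12 -0.14 -0.02] shift [8.83 0.03 0.07]
pred corners [[311.9 197.3]
 [334.1 194.8]]
[311.6 197.6]
[333.  194.8]
```

View pics/b2.png

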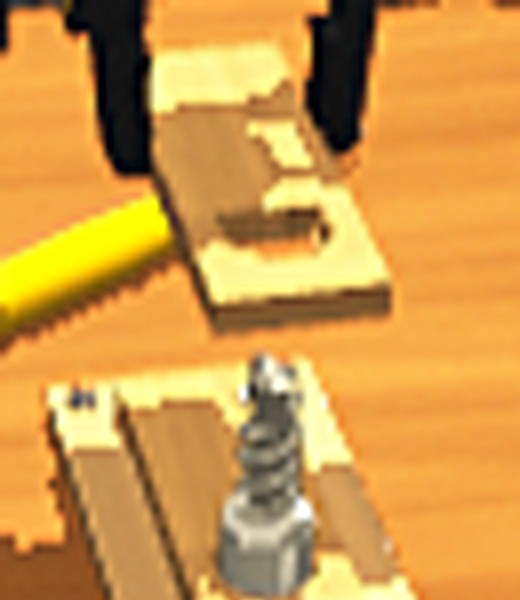

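Blank B is held level with its corners where predicted, within about 1 px. Lowering around the screw.

Call:
drive_tool(
  deltas=[
    [[-0.1,0,0],[1,0,0],5.0],
    [[0,0,0],[1.5,0,0],5.0],
    [[0,0,0],[1.5,0,0],5.0],
    [[0,0,0],[1.5,0,0],5.0],
    [[0,0,0],[1.5,0,0],5.0],
    [[0,0,0],[1.5,0,0],5.0],
    [[0,0,0],[0.2,0,0],5.0],
    [[0,0,0],[0,0,0],5.0],
    [[0,0,0],[0,0,0],5.0],
    [[0,0,0],[0,0,0],5.0],
    [[0,0,0],[0,0,0],5.0],
    [[0,0,0],[0,0,0],5.0],
  ],
)

```text
clock: 15.03
tool_pos: [0.5424, 0.0061, 0.0729]
eef_rot: [-0.003, 0.708, 0.003, 0.707]
contact_force: [-0.5, 0.6, -1.0]
opening: 0.631
```

```bash
python3 -c "
from seg import *
goal([.5429,.0055,.053],90.4)"
```

```text
t 15.03 pos [0.5424 0.0061 0.0729] open 0.631 F [-0.5  0.6 -1. ] q1,7 [0.07 0.96]
turn [ 0.06 -0.07 -0.04] shift [ 1.99 -0.06  0.05]
```

Call:
drive_tool(
  deltas=[
    [[0,0,0],[0.4,-0.06,0.05],5.0],
    [[0,0,0],[0.4,0,0],5.0],
    [[0,0,0],[0.4,0,0],5.0],
    [[0,0,0],[0.4,0,0],5.0],
    [[0,0,0],[0.4,0,0],5.0],
    [[0,0,0],[0,0,0],5.0],
    [[0,0,0],[0,0,0],5.0],
    [[0,0,0],[0,0,0],5.0],
  ],
)

```text
clock: 15.7
tool_pos: [0.5424, 0.0056, 0.0522]
eef_rot: [-0.003, 0.708, 0.003, 0.706]
contact_force: [0.3, 0.2, -0.5]
opening: 0.627
```

Call:
drive_tool(
  deltas=[
    [[0,0,0],[0.3,0,0],5.0],
    [[0,0,0],[0.3,0,0],5.0],
    [[0,0,0],[0.2,0,0],5.0],
    [[0,0,0],[0.1,0,0],5.0],
    [[0,0,0],[0,0,0],5.0],
    [[0,0,0],[0,0,0],5.0],
    [[0,0,0],[0,0,0],5.0],
  ],
)

```text
clock: 16.28
tool_pos: [0.5425, 0.0056, 0.0433]
eef_rot: [-0.003, 0.708, 0.003, 0.706]
contact_force: [-0.2, -0.7, -0.9]
opening: 0.632
```

```bash
python3 -c "
from seg import *
goal([.5429,.0055,.0406],90.4)"
```

```text
t 16.28 pos [0.5425 0.0056 0.0433] open 0.632 F [-0.2 -0.7 -0.9] q1,7 [0.04 0.94]
turn [ 0.06 -0.14 -0.03] shift [ 0.27 -0.01  0.04]
```

Call:
drive_tool(
  deltas=[
    [[0,0,0],[0.2,0,0],5.0],
    [[0,0,0],[0.15,0,0],5.0],
    [[0,0,0],[0.1,0,0],5.0],
    [[0,0,0],[0,0,0],5.0],
    [[0,0,0],[0,0,0],5.0],
    [[0,0,0],[0,0,0],5.0],
    [[0,0,0],[0,0,0],5.0],
  ],
)

```text
clock: 16.87
tool_pos: [0.5426, 0.0056, 0.0405]
eef_rot: [-0.003, 0.708, 0.003, 0.707]
contact_force: [-4.0, 0.5, 16.6]
opening: 0.63
```

Call:
drive_tool(
  deltas=[
    [[0,0,0],[0,0,0],7.0],
    [[0,0,0],[0,0,0],7.0],
    [[0,0,0],[0,0,0],7.0],
    [[0,0,0],[0,0,0],7.0],
    [[0,0,0],[0,0,0],8.0],
    [[0,0,0],[0,0,0],8.0],
    [[0,0,0],[-2,0,0],8.0],
    [[0,0,0],[-3,0,0],8.8],
    [[0,0,0],[-4,0,0],8.8],
    [[0,0,0],[-3,0,0],8.8],
  ],
)

```text
clock: 17.7
tool_pos: [0.5427, 0.0056, 0.1606]
eef_rot: [-0.003, 0.708, 0.003, 0.706]
contact_force: [0.4, -0.5, 0.3]
opening: 0.995
```

Call:
drive_tool(
  deltas=[
    [[0,0,0],[0,4,-2],8.8],
    [[0,0,0],[0,4,-3],8.8],
    [[0,0,0],[0,4,-3],8.8],
    [[0,0,0],[0,4,-3],8.8],
    [[0,0,0],[0,4,-2],8.8],
    [[0,0,0],[0,4,0],8.8],
    [[0,0,0],[0,4,0],8.8],
    [[0,0,0],[0,4,0],8.8],
    [[0,0,0],[0,4,0],8.8],
    [[0,0,0],[0,0,0],8.8],
    [[0,0,0],[0,0,0],8.8],
  ],
)

```text
clock: 18.62
tool_pos: [0.4267, 0.3422, 0.1591]
eef_rot: [-0.004, 0.708, 0.005, 0.706]
contact_force: [-1.3, -0.4, -0.3]
opening: 1.001
```

```bash
python3 - <<'E'
from seg import *
import pickle
np.set_printoptions(precision=4,suppress=True)
T=snap('top');S=snap('scene');pickle.dump({'top':T,'scene':S},open('s4.pkl','wb'))
goal([.5,.2,.1],90)
c,back=up(T,(230,193,270,227),10);h=cv2.cvtColor(c,cv2.COLOR_RGB2HSV)
for p in((187,110),(187,170),(120,170),(30,30),(300,60)):print(p,h[p[1],p[0]],end=" ")
s2,_=up(S,(365,190,405,240),8)
j,_=up(S,(280,190,350,260),6);t,_=up(T,(300,170,345,250),5)
H=420;f=lambda i:cv2.copyMakeBorder(i,0,H-i.shape[0],0,0,cv2.BORDER_CONSTANT)
st=np.hstack([f(cv2.resize(c,None,fx=.6,fy=.6)),f(t),f(j[:420])]);print(st.shape);save('b3.png',cv2.resize(st,(800,int(420*800/st.shape[1]))))
E
```

```text
t 18.72 pos [0.4276 0.3377 0.1588] open 0.999 F [-0.  -0.8 -0. ] q1,7 [-0.57  0.47]
turn [ 0.43 -0.18  0.09] shift [  5.88 -13.77   7.24]
(187, 110) [ 15 179 198] (187, 170) [ 13 156 159] (120, 170) [ 15 179 199] (30, 30) [ 13 156 178] (300, 60) [ 13 153 177] (420, 885, 3)
```

View pics/b3.png

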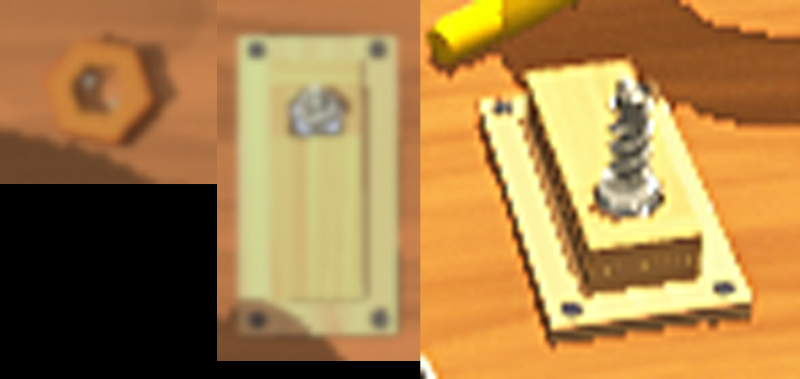

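Both blanks are down flat and square, and the nut stands at top (249,209). Next I measure the nut's centre and flat directions.

```bash
python3 - <<'E'
from seg import *
import pickle
np.set_printoptions(precision=4,suppress=True)
for nm in("s0.pkl","s4.pkl"):
    d=pickle.load(open(nm,"rb"));T,S=d["top"],d["scene"]
    c,back=up(T,(230,193,270,227),10);h=cv2.cvtColor(c,cv2.COLOR_RGB2HSV)
    m=((h[...,1]>168)&(h[...,2]>150)).astype(np.uint8)
    k=cv2.convexHull(max(blobs(m,500),key=cv2.contourArea));P=plane(T,back(k),.042)[:,:2]*1000
    M=cv2.moments(P.astype(np.float32));ct=np.array([M['m10'],M['m01']])/M['m00']
    Q=cv2.approxPolyDP(k,14,True);Q=plane(T,back(Q),.042)[:,:2]*1000
    ang=np.degrees(np.arctan2(*(Q-ct).T[::-1]));print(nm,"top ctr",ct,"area",M['m00'],"corners",ang,np.linalg.norm(Q-ct,axis=1), "mean mod60",np.degrees(np.angle(np.exp(1j*np.radians(ang*6)).sum())/6))
    a=np.arange(0,180,1.);w=[np.ptp(P@[np.cos(np.radians(x)),np.sin(np.radians(x))]) for x in a]
    w3=np.array(w).reshape(3,60).sum(0);print("flat dir mod60",a[np.argmin(w3)],"width",w3.min()/3,"max",w3.max()/3)
    c,b2=up(S,(370,200,402,226),10);h=cv2.cvtColor(c,cv2.COLOR_RGB2HSV);m=((h[...,1]>215)&(h[...,2]>200)&(h[...,0]<16)).astype(np.uint8)
    k=cv2.convexHull(max(blobs(m,200),key=cv2.contourArea));P2=plane(S,b2(k),.042)[:,:2]*1000
    M=cv2.moments(P2.astype(np.float32));c2=np.array([M['m10'],M['m01']])/M['m00'];w=[np.ptp(P2@[np.cos(np.radians(x)),np.sin(np.radians(x))]) for x in a];w3=np.array(w).reshape(3,60).sum(0)
    print("scene ctr",c2,"area",M['m00'],"flat",a[np.argmin(w3)],w3.min()/3)
    print("tri",tri(T,proj(T,[[*ct/1000,.042]]),S,proj(S,[[*c2/1000,.042]])))
goal([.53,.19,.1],90)
E
```

```text
s0.pkl top ctr [566.2838 214.391 ] area 2232.0558638651855 corners [  17.1589  -38.1875  -94.4806 -162.5391  141.5221   86.4659] [27.8935 28.9358 27.5533 29.48   28.1495 27.4868] mean mod60 21.65534870370246
flat dir mod60 50.0 width 51.385553990711536 max 56.92394410408182
scene ctr [575.864  208.0396] area 1419.5977656221949 flat 48.0 44.862356155849426
tri [[0.5665 0.2141 0.0347 0.0029]]
s4.pkl top ctr [566.096  214.1068] area 2279.1677744667977 corners [  17.5989  -36.8353 -100.9366 -160.5518  140.8321   85.5409] [28.1577 29.3514 28.0185 29.9168 28.1814 27.8078] mean mod60 20.922333903082034
flat dir mod60 50.0 width 52.07946039174002 max 57.484273217416536
scene ctr [566.3943 210.521 ] area 2420.2453116644174 flat 49.0 53.778529476973745
tri [[0.5656 0.2126 0.0413 0.0033]]
t 18.72 pos [0.4276 0.3377 0.1588] open 0.999 F [-0.  -0.8 -0. ] q1,7 [-0.57  0.47]
turn [ 0.43 -0.18  0.09] shift [  5.88 -14.77  10.24]
```

Call:
drive_tool(
  deltas=[
    [[7,0,0],[0,0,0],8.8],
    [[7,0,0],[0,0,0],8.8],
    [[7,0,0],[0,0,0],8.8],
    [[7,0,0],[0,0,0],8.8],
    [[7,0,0],[0,0,0],8.8],
    [[7,0,0],[0,0,0],8.8],
    [[7,0,0],[0,0,0],8.8],
    [[7,0,0],[0,0,0],8.8],
    [[7,0,0],[0,0,0],8.8],
    [[7,0,0],[0,0,0],8.8],
    [[7,0,0],[0,0,0],8.8],
    [[7,0,0],[0,0,0],8.8],
  ],
)

```text
clock: 19.72
tool_pos: [0.4282, 0.3366, 0.1592]
eef_rot: [0.472, 0.526, -0.475, 0.525]
contact_force: [-0.0, -0.7, -0.2]
opening: 0.999
```

Call:
drive_tool(
  deltas=[
    [[7,0,0],[0,0,0],8.8],
    [[7,0,0],[0,0,0],8.8],
    [[7,0,0],[0,0,0],8.8],
    [[7,0,0],[0,0,0],8.8],
    [[7,0,0],[0,0,0],8.8],
    [[7,0,0],[0,0,0],8.8],
    [[7,0,0],[0,0,0],8.8],
    [[7,0,0],[0,0,0],8.8],
    [[7,0,0],[0,0,0],8.8],
    [[7,0,0],[0,0,0],8.8],
    [[5,0,0],[0,0,0],8.8],
    [[0,0,0],[0,0,0],8.8],
  ],
)

```text
clock: 20.72
tool_pos: [0.428, 0.3369, 0.1592]
eef_rot: [-0.694, -0.13, 0.696, -0.13]
contact_force: [-0.5, -0.2, 0.7]
opening: 0.994
```

```bash
python3 -c "
from seg import *
goal([.566,.2125,.12],-70)
T=snap('top'); print(plane(T,[[241,148],[241,153]],.13))"
```

```text
t 20.72 pos [0.428  0.3369 0.1592] open 0.994 F [-0.5 -0.2  0.7] q1,7 [-1.02 -1.37]
turn [ 1.15  0.19 -0.01] shift [ 3.92 16.41 -8.71]
[[0.72152786 0.22086667 0.13      ]
 [0.70806084 0.22058906 0.13      ]]
```

Call:
drive_tool(
  deltas=[
    [[1.15,0,0],[0,1.6,-0.9],8.8],
    [[0,0,0],[0,2.5,-1.3],8.8],
    [[0,0,0],[0,2.5,-1.3],8.8],
    [[0,0,0],[0,2.5,-1.3],8.8],
    [[0,0,0],[0,2.5,-1.3],8.8],
    [[0,0,0],[0,2.5,-1.3],8.8],
    [[0,0,0],[0,2.3,-1.3],8.8],
    [[0,0,0],[2,0,0],8.8],
    [[0,0,0],[2,0,0],8.8],
    [[0,0,0],[0,0,0],8.8],
    [[0,0,0],[0,0,0],8.8],
    [[0,0,0],[0,0,0],8.8],
  ],
)

```text
clock: 21.77
tool_pos: [0.5666, 0.2155, 0.1196]
eef_rot: [-0.695, -0.125, 0.697, -0.125]
contact_force: [-0.6, -0.5, 0.7]
opening: 0.997
```

```bash
python3 -c "
from seg import *
goal([.566,.2125,.018],-70)
T=snap('top');S=snap('scene'); save('n1.png',np.hstack([up(T,(215,170,285,250),5)[0],up(S,(345,140,425,240),4)[0]]))"
```

```text
t 21.77 pos [0.5666 0.2155 0.1196] open 0.997 F [-0.6 -0.5  0.7] q1,7 [-0.66 -1.14]
turn [0.34 0.09 0.08] shift [10.16  0.26  0.16]
```

View pics/n1.png

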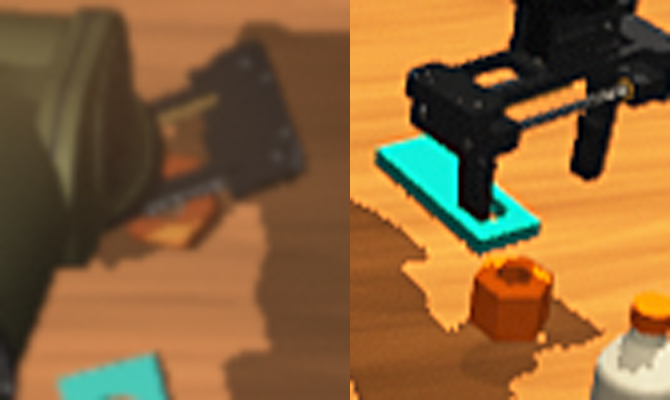

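```bash
python3 - <<'E'
from seg import *
S=snap('scene');p=r.get_state()["tool_pos"]
c,b2=up(S,(370,200,402,232),10);h=cv2.cvtColor(c,cv2.COLOR_RGB2HSV);m=((h[...,1]>215)&(h[...,0]<16)).astype(np.uint8)
k=cv2.convexHull(max(blobs(m,200),key=cv2.contourArea));P=b2(k);print("nut box",P.min(0),P.max(0))
print("tip pred",proj(S,[[p[0],p[1],p[2]-.011]]),"nut pred mid/top/bot",proj(S,[[.566,.2125,.021],[.566,.2125,.042],[.566,.2125,0]]))
hx=np.radians(np.arange(-40,320,60)+0.);
for y in(.2125,.209,.2155):
    c=np.array([[.566+.029*np.cos(t),y+.029*np.sin(t),z] for t in hx+np.radians(0) for z in(0,.042)]);q=proj(S,c);print(y,q.min(0),q.max(0))
E
```

```text
nut box [374.45 203.85] [395.35 225.15]
tip pred [[390.40437164 188.65205241]] nut pred mid/top/bot [[385.4133488  214.53076802]
 [386.25800966 208.53347855]
 [384.58399837 220.41247422]]
0.2125 [374.66442983 203.46100082] [396.33208844 225.78689911]
0.209 [373.51789082 203.59378953] [395.18118331 225.9357656 ]
0.2155 [375.64604525 203.34730968] [397.31739562 225.65943449]
```

The nut's measured box agrees with the prediction at (.566, .211). Descend and grip.

Call:
drive_tool(
  deltas=[
    [[0.3,0,0],[2,0.3,0.15],8.8],
    [[0,0,0],[2.5,0,0],8.8],
    [[0,0,0],[2.5,0,0],8.8],
    [[0,0,0],[2,0,0],8.8],
    [[0,0,0],[1.2,0,0],8.8],
    [[0,0,0],[0,0,0],8.8],
    [[0,0,0],[0,0,0],8.8],
    [[0,0,0],[0,0,0],4.5],
    [[0,0,0],[0,0,0],4.5],
    [[0,0,0],[0,0,0],4.5],
    [[0,0,0],[0,0,0],4.5],
    [[0,0,0],[0,0,0],4.5],
  ],
  force=30,
)

```text
clock: 22.92
tool_pos: [0.5661, 0.2127, 0.0173]
eef_rot: [-0.696, -0.123, 0.697, -0.123]
contact_force: [-0.6, 0.4, 0.1]
opening: 0.644
```

Call:
drive_tool(
  deltas=[
    [[0,0,0],[0,0,0],4.5],
    [[0,0,0],[0,0,0],4.5],
    [[0,0,0],[0,0,0],4.5],
    [[0,0,0],[0,0,0],4.5],
    [[0,0,0],[0,0,0],4.5],
    [[0,0,0],[0,0,0],4.5],
  ],
)

```text
clock: 23.42
tool_pos: [0.5661, 0.2123, 0.0171]
eef_rot: [-0.696, -0.123, 0.697, -0.123]
contact_force: [-0.9, -1.0, 5.1]
opening: 0.57
```

```bash
python3 -c "
from seg import *
goal([.566,.2125,.018],-70);print(r.get_state()['opening']*88)"
```

```text
t 23.42 pos [0.5661 0.2123 0.0171] open 0.57 F [-0.9 -1.   5.1] q1,7 [-0.6  -1.08]
turn [0.   0.09 0.06] shift [-0.09 -0.02  0.01]
50.11842596572942
```

Opening of 50.1 mm means it's gripped across flats. Lift and carry to above the screw.

Call:
drive_tool(
  deltas=[
    [[0,0,0],[-2,0,0],4.5],
    [[0,0,0],[-3,0,0],4.5],
    [[0,0,0],[-3,0,0],4.5],
    [[0,0,0],[-3,0,0],4.5],
    [[0,0,0],[-3,0,0],4.5],
    [[0,0,0],[-1,0,0],4.5],
    [[0,0,0],[0,0,0],4.5],
    [[0,0,0],[0,0,0],4.5],
  ],
)

```text
clock: 24.08
tool_pos: [0.5651, 0.2129, 0.1654]
eef_rot: [-0.695, -0.124, 0.698, -0.123]
contact_force: [-0.3, 0.0, -4.5]
opening: 0.56
```

```bash
python3 -c "
from seg import *
goal([.606,.0055,.165],-70);print(r.get_state()['opening']*88)"
```

```text
t 24.08 pos [0.5651 0.2129 0.1654] open 0.56 F [-0.3  0.  -4.5] q1,7 [-0.69 -1.17]
turn [0.05 0.25 0.12] shift [ 0.04 20.88  3.25]
49.29913246714122
```

Call:
drive_tool(
  deltas=[
    [[0,0,0],[0,1.5,0.25],4.5],
    [[0,0,0],[0,3,0.5],4.5],
    [[0,0,0],[0,3.5,0.5],4.5],
    [[0,0,0],[0,3.5,0.5],4.5],
    [[0,0,0],[0,3.5,0.5],4.5],
    [[0,0,0],[0,3,0.5],4.5],
    [[0,0,0],[0,2,0.4],4.5],
    [[0,0,0],[0,0.9,0.1],4.5],
    [[0,0,0],[0,0,0],4.5],
    [[0,0,0],[0,0,0],4.5],
    [[0,0,0],[0,0,0],4.5],
    [[0,0,0],[0,0,0],4.5],
  ],
)

```text
clock: 25.08
tool_pos: [0.6067, 0.008, 0.1659]
eef_rot: [-0.695, -0.125, 0.697, -0.123]
contact_force: [0.7, -0.2, -3.5]
opening: 0.567
```

```bash
python3 - <<'E'
from seg import *
goal([.606,.0055,.13],-70)
S=snap('scene');p=r.get_state()["tool_pos"];save('n2.png',up(S,(285,160,350,240),8)[0][:600])
c,b2=up(S,(295,165,345,215),10);h=cv2.cvtColor(c,cv2.COLOR_RGB2HSV);m=((h[...,1]>215)&(h[...,0]<14)).astype(np.uint8)
k=cv2.convexHull(max(blobs(m,200),key=cv2.contourArea));P=b2(k);print("nut box",P.min(0),P.max(0))
hx=np.radians(np.arange(-40,320,60));u=p[2]-.0171
q=proj(S,[[p[0]+.0289*np.cos(t),p[1]+.0289*np.sin(t),z] for t in hx for z in(u,u+.042)]);print("pred",q.min(0),q.max(0))
E
```

```text
t 25.08 pos [0.6067 0.008  0.1659] open 0.567 F [ 0.7 -0.2 -3.5] q1,7 [-0.32 -0.87]
turn [0.23 0.17 0.21] shift [3.59 0.21 0.15]
nut box [313.05 172.45] [332.25 196.75]
pred [308.9196001  172.51623465] [332.59101348 197.61203884]
```

View pics/n2.png

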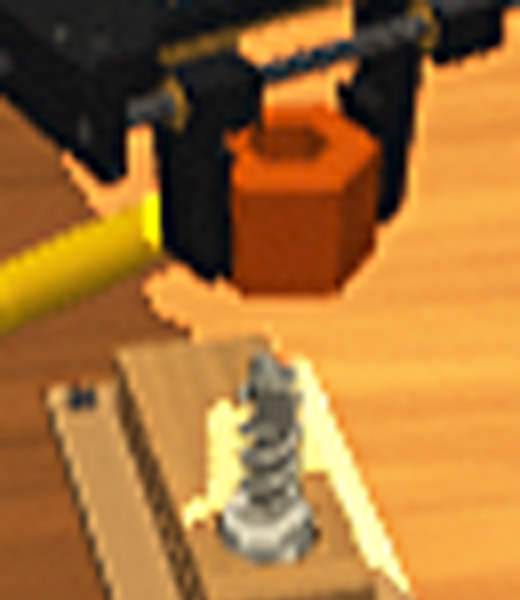

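Call:
drive_tool(
  deltas=[
    [[0,0,0],[1,0.1,0.1],4.5],
    [[0,0,0],[1.3,0,0],4.5],
    [[0,0,0],[1.2,0,0],4.5],
    [[0,0,0],[0,0,0],4.5],
    [[0,0,0],[0,0,0],4.5],
    [[0,0,0],[0,0,0],4.5],
    [[0,0,0],[0,0,0],4.5],
    [[0,0,0],[0,0,0],4.5],
    [[0,0,0],[0,0,0],4.5],
  ],
)

```text
clock: 25.88
tool_pos: [0.6068, 0.0036, 0.1321]
eef_rot: [-0.696, -0.123, 0.697, -0.123]
contact_force: [-0.8, 0.3, -3.6]
opening: 0.559
```

```bash
python3 -c "
from seg import *
goal([.606,.0055,.105],-70);print(r.get_state()['qd'])"
```

```text
t 25.88 pos [0.6068 0.0036 0.1321] open 0.559 F [-0.8  0.3 -3.6] q1,7 [-0.29 -0.85]
turn [0.01 0.07 0.06] shift [ 2.71 -0.2   0.01]
[-5.71232061e-04  1.16713689e-03 -8.11454750e-04  3.19612571e-03
  2.43918205e-03 -5.83603828e-05 -2.31469002e-04]
```

Call:
drive_tool(
  deltas=[
    [[0,0,0],[0.3,-0.2,0],4.5],
    [[0,0,0],[0.5,0,0],4.5],
    [[0,0,0],[0.5,0,0],4.5],
    [[0,0,0],[0.5,0,0],4.5],
    [[0,0,0],[0.5,0,0],4.5],
    [[0,0,0],[0,0,0],4.5],
    [[0,0,0],[0,0,0],4.5],
    [[0,0,0],[0,0,0],4.5],
  ],
)

```text
clock: 26.55
tool_pos: [0.6058, 0.0054, 0.1085]
eef_rot: [-0.696, -0.123, 0.697, -0.123]
contact_force: [0.8, -0.1, -3.9]
opening: 0.564
```

```bash
python3 -c "
from seg import *
goal([.606,.0055,.105],-70);print(r.get_state()['moment'])"
```

```text
t 26.55 pos [0.6058 0.0054 0.1085] open 0.564 F [ 0.8 -0.1 -3.9] q1,7 [-0.28 -0.83]
turn [0.   0.13 0.07] shift [ 0.35  0.   -0.02]
[ 0.01818801  0.16390761 -0.04779232]
```

Call:
drive_tool(
  deltas=[
    [[0,0,0],[0.2,0,0],4.5],
    [[0,0,0],[0.2,0,0],4.5],
    [[0,0,0],[0.2,0,0],4.5],
    [[0,0,0],[0,0,0],4.5],
    [[0,0,0],[0,0,0],4.5],
    [[0,0,0],[0,0,0],4.5],
  ],
)

```text
clock: 27.05
tool_pos: [0.6057, 0.0056, 0.1026]
eef_rot: [-0.696, -0.123, 0.697, -0.123]
contact_force: [-0.2, -0.3, -4.5]
opening: 0.566
```

Call:
drive_tool(
  deltas=[
    [[0,0,0],[0.15,0,0],4.5],
    [[0,0,0],[0.15,0,0],4.5],
    [[0,0,0],[0,0,0],4.5],
    [[0,0,0],[0,0,0],4.5],
    [[0,0,0],[0,0,0],4.5],
  ],
)

```text
clock: 27.47
tool_pos: [0.6057, 0.0056, 0.0996]
eef_rot: [-0.696, -0.123, 0.697, -0.123]
contact_force: [-0.1, -0.3, -4.1]
opening: 0.566
```

Call:
drive_tool(
  deltas=[
    [[0,0,0],[0.15,0,0],4.5],
    [[0,0,0],[0.1,0,0],4.5],
    [[0,0,0],[0,0,0],4.5],
    [[0,0,0],[0,0,0],4.5],
    [[0,0,0],[0,0,0],4.5],
  ],
)

```text
clock: 27.88
tool_pos: [0.6057, 0.0056, 0.097]
eef_rot: [-0.695, -0.123, 0.697, -0.123]
contact_force: [-0.6, -0.1, -4.0]
opening: 0.566
```

Call:
drive_tool(
  deltas=[
    [[0,0,0],[0.1,0,0],4.5],
    [[0,0,0],[0.1,0,0],4.5],
    [[0,0,0],[0,0,0],4.5],
    [[0,0,0],[0,0,0],4.5],
    [[0,0,0],[0,0,0],4.5],
  ],
)

```text
clock: 28.3
tool_pos: [0.6057, 0.0056, 0.095]
eef_rot: [-0.695, -0.123, 0.697, -0.123]
contact_force: [0.2, -0.5, -4.7]
opening: 0.563
```

Call:
drive_tool(
  deltas=[
    [[0,0,0],[0.1,0,0],4.5],
    [[0,0,0],[0.1,0,0],4.5],
    [[0,0,0],[0,0,0],4.5],
    [[0,0,0],[0,0,0],4.5],
    [[0,0,0],[0,0,0],4.5],
  ],
)

```text
clock: 28.72
tool_pos: [0.6056, 0.0056, 0.093]
eef_rot: [-0.695, -0.123, 0.697, -0.123]
contact_force: [0.7, -1.3, -3.6]
opening: 0.565
```

Call:
drive_tool(
  deltas=[
    [[0,0,0],[0.1,0,0],4.5],
    [[0,0,0],[0,0,0],4.5],
    [[0,0,0],[0,0,0],4.5],
    [[0,0,0],[0,0,0],4.5],
  ],
)

```text
clock: 29.05
tool_pos: [0.6057, 0.0056, 0.092]
eef_rot: [-0.695, -0.123, 0.697, -0.123]
contact_force: [1.0, -0.1, -4.0]
opening: 0.566
```

Call:
drive_tool(
  deltas=[
    [[0,0,0],[0.1,0,0],4.5],
    [[0,0,0],[0,0,0],4.5],
    [[0,0,0],[0,0,0],4.5],
    [[0,0,0],[0,0,0],4.5],
  ],
)

```text
clock: 29.38
tool_pos: [0.6058, 0.0056, 0.0916]
eef_rot: [-0.696, -0.123, 0.697, -0.123]
contact_force: [-1.6, 1.3, 3.0]
opening: 0.566
```

Contact is felt (Fz goes from −4 to +3) at underside 62.5 mm above the board, so the nut rests on the crown. Now cage it loosely and turn backward in small steps, tracking the nut's height by camera.

Call:
drive_tool(
  deltas=[
    [[0,0,0],[-0.05,0,0],5.3],
    [[0,0,0],[0,0,0],5.3],
    [[0,0,0],[0,0,0],5.3],
    [[0,0,0],[0,0,0],5.3],
    [[0,0,0],[0,0,0],5.3],
  ],
  force=12,
)

```text
clock: 29.8
tool_pos: [0.6058, 0.0056, 0.0915]
eef_rot: [-0.696, -0.123, 0.697, -0.123]
contact_force: [0.6, -0.3, -0.5]
opening: 0.599
```

```bash
cat > nut.py <<'E'
from seg import *
def nut(show=None):
    S=snap('scene');s=r.get_state();R=Ro.from_quat(s["eef_rot"]).as_matrix()
    c,b2=up(S,(296,170,342,238),8);h=cv2.cvtColor(c,cv2.COLOR_RGB2HSV)
    m=((h[...,1]>205)&(h[...,0]<15)).astype(np.uint8); bs=blobs(m,300)
    m2=(m&(h[...,2]>175)).astype(np.uint8)
    for k in bs:
        P=b2(k);print("box",P.min(0).round(1),P.max(0).round(1),int(cv2.contourArea(k)),end=" ")
    print("\nt %.2f psi %.1f open %.1f q7 %.2f"%(s["clock"],np.degrees(np.arctan2(R[1,1],R[0,1])),s["opening"]*88,s["q"][6]),"F",s["contact_force"].round(1),"M",s["moment"].round(2),"p",s["tool_pos"].round(4))
    if show: save(show,up(S,(285,160,350,250),6)[0])
    return S
if __name__=="__main__":
    S=nut()
    hx=np.radians(np.arange(0,360,10))
    for u in(.0745,.0655,.042,.040):
        q=proj(S,[[.606+.0289*np.cos(t),.0055+.0289*np.sin(t),u+z] for t in hx for z in(0,.042)]);print("pred u",u,q.min(0).round(1),q.max(0).round(1))
E
python3 nut.py
```

```text
box [311.3 197.1] [330.1 220.8] 23758 
t 29.85 psi -70.0 open 53.2 q7 -0.82 F [-0.3 -0.3 -0.2] M [-0.05  0.12 -0.  ] p [0.6057 0.0056 0.0915]
pred u 0.0745 [307.7 196.4] [330.5 222.6]
pred u 0.0655 [307.7 199.2] [330.3 225.4]
pred u 0.042 [307.6 206.6] [329.9 232.5]
pred u 0.04 [307.6 207.2] [329.9 233.1]
```

Call:
drive_tool(
  deltas=[
    [[-6,0,0],[0,0,0],5.3],
    [[-6,0,0],[0,0,0],5.3],
    [[-6,0,0],[0,0,0],5.3],
    [[-6,0,0],[0,0,0],5.3],
    [[-6,0,0],[0,0,0],5.3],
    [[0,0,0],[0,0,0],5.3],
    [[0,0,0],[0,0,0],5.3],
    [[0,0,0],[0,0,0],5.5],
    [[0,0,0],[0,0,0],5.5],
  ],
)

```text
clock: 30.6
tool_pos: [0.6057, 0.0056, 0.0915]
eef_rot: [-0.64, -0.299, 0.642, -0.298]
contact_force: [0.6, -0.2, 1.2]
opening: 0.623
```

```bash
python3 -c "
from nut import nut; nut()"
```

```text
box [316.4 198.6] [328.9 221.2] 12323 
t 30.65 psi -40.1 open 54.7 q7 -0.48 F [-0.3 -0.2  0.7] M [-0.07  0.09  0.  ] p [0.6057 0.0056 0.0915]
```

Call:
drive_tool(
  deltas=[
    [[-6,0,0],[0,0,0],5.3],
    [[-6,0,0],[0,0,0],5.3],
    [[-6,0,0],[0,0,0],5.3],
    [[-6,0,0],[0,0,0],5.3],
    [[-6,0,0],[0,0,0],5.3],
    [[0,0,0],[0,0,0],5.3],
    [[0,0,0],[0,0,0],5.5],
    [[0,0,0],[0,0,0],5.5],
  ],
)

```text
clock: 31.32
tool_pos: [0.6057, 0.0057, 0.0916]
eef_rot: [-0.542, -0.455, 0.543, -0.453]
contact_force: [-0.4, -0.2, 0.1]
opening: 0.621
```

```bash
python3 -c "
from nut import nut; nut()"
```

```text
box [323.6 212.6] [328.9 219.4] 1561 box [306.9 211.4] [315.4 220.3] 3056 
t 31.37 psi -10.1 open 54.8 q7 -0.14 F [0.1 0.6 0.4] M [-0.02  0.05 -0.01] p [0.6057 0.0057 0.0916]
```

Call:
drive_tool(
  deltas=[
    [[-6,0,0],[0,0,0],5.3],
    [[-6,0,0],[0,0,0],5.3],
    [[-6,0,0],[0,0,0],5.3],
    [[-6,0,0],[0,0,0],5.3],
    [[-6,0,0],[0,0,0],5.3],
    [[0,0,0],[0,0,0],5.3],
    [[0,0,0],[0,0,0],5.5],
    [[0,0,0],[0,0,0],5.5],
  ],
)

```text
clock: 32.03
tool_pos: [0.6055, 0.0056, 0.0915]
eef_rot: [0.406, 0.58, -0.407, 0.578]
contact_force: [-0.2, -0.8, -0.1]
opening: 0.623
```

```bash
python3 -c "
from nut import nut; nut()"
```

```text
box [307.9 200.2] [323.9 223.8] 15779 
t 32.08 psi 19.9 open 54.7 q7 0.20 F [ 0.1  0.5 -0.9] M [-0.06  0.07 -0.  ] p [0.6055 0.0056 0.0915]
```

```bash
python3 - <<'E'
from nut import *
S=nut()
for psi in(12,20,28):
  for u in(.0745,.067,.0645):
    q=proj(S,[[.606+.0289*np.cos(t),.0055+.0289*np.sin(t),u+z] for t in np.radians(psi+30+60*np.arange(6)) for z in(0,.042)]);print(psi,u,q.min(0).round(1),q.max(0).round(1))
E
```

```text
box [307.9 200.2] [326.8 223.8] 15913 
t 32.13 psi 19.9 open 55.1 q7 0.20 F [0.7 0.1 0.2] M [-0.13  0.04 -0.  ] p [0.6055 0.0056 0.0915]
12 0.0745 [308.7 196.4] [329.3 222.5]
12 0.067 [308.6 198.8] [329.2 224.8]
12 0.0645 [308.6 199.6] [329.1 225.6]
20 0.0745 [309.  196.4] [329.4 222.6]
20 0.067 [309.  198.8] [329.3 224.9]
20 0.0645 [308.9 199.5] [329.2 225.7]
28 0.0745 [308.4 196.5] [330.  222.5]
28 0.067 [308.3 198.8] [329.8 224.8]
28 0.0645 [308.3 199.6] [329.8 225.6]
```

Call:
drive_tool(
  deltas=[
    [[-5,0,0],[0,0,0],5.3],
    [[-5,0,0],[0,0,0],5.3],
    [[0,0,0],[0,0,0],5.3],
    [[0,0,0],[0,0,0],5.3],
  ],
)

```text
clock: 32.47
tool_pos: [0.6059, 0.0055, 0.0919]
eef_rot: [0.354, 0.613, -0.355, 0.611]
contact_force: [0.4, -0.4, 1.8]
opening: 0.601
```

```bash
python3 -c "
from nut import nut; nut()"
```

```text
box [307.8 199.3] [324.8 223.8] 20069 
t 32.52 psi 29.8 open 53.0 q7 0.32 F [-0.3 -0.1  2.9] M [-0.05  0.05 -0.04] p [0.6059 0.0056 0.0919]
```

Call:
drive_tool(
  deltas=[
    [[-4,0,0],[0,0,0],5.3],
    [[-4,0,0],[0,0,0],5.3],
    [[-4,0,0],[0,0,0],5.3],
    [[0,0,0],[0,0,0],5.3],
    [[0,0,0],[0,0,0],5.3],
  ],
  force=6,
)

```text
clock: 32.93
tool_pos: [0.6062, 0.0062, 0.0922]
eef_rot: [0.288, 0.646, -0.288, 0.645]
contact_force: [-0.3, 1.1, 5.4]
opening: 0.599
```

```bash
python3 -c "
from nut import nut; nut()"
```

```text
box [307.4 199.6] [326.9 223.4] 23300 
t 32.98 psi 41.9 open 52.9 q7 0.45 F [ 0.1 -0.1  5.3] M [ 0.17  0.07 -0.02] p [0.6061 0.0062 0.0921]
```

Call:
drive_tool(
  deltas=[
    [[0,0,0],[0,0,0],6.0],
    [[0,0,0],[0,0,0],7.0],
    [[0,0,0],[0,0,0],7.0],
    [[0,0,0],[0,0,0],7.0],
    [[0,0,0],[0,0,0],7.0],
  ],
)

```text
clock: 33.4
tool_pos: [0.6055, 0.0055, 0.0913]
eef_rot: [0.287, 0.647, -0.288, 0.645]
contact_force: [-0.9, 0.0, -1.0]
opening: 0.792
```

```bash
python3 -c "
from nut import nut; nut('n3.png')"
```

```text
box [307.6 199.6] [328.4 223.4] 25320 
t 33.45 psi 42.0 open 69.9 q7 0.46 F [-0.6  0.5  1.4] M [-0.1   0.01 -0.02] p [0.6055 0.0056 0.0914]
```

View pics/n3.png

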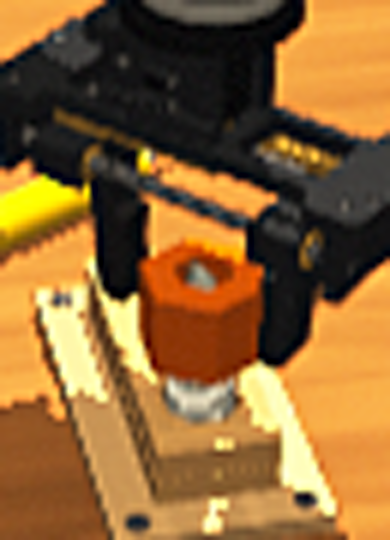

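The nut's top is at row 199.6, against 197.1 on the crown, which is about an 8 mm drop. It sits visibly lower on the screw, so the thread start is caught. Open wide, rewind the wrist by 120°, then run forward.

Call:
drive_tool(
  deltas=[
    [[0,0,0],[0,0,0],8.5],
    [[-4,0,0],[0,0,0],8.5],
    [[-7,0,0],[0,0,0],8.5],
    [[-7,0,0],[0,0,0],8.5],
    [[-7,0,0],[0,0,0],8.5],
    [[-7,0,0],[0,0,0],8.5],
    [[-7,0,0],[0,0,0],8.5],
    [[-7,0,0],[0,0,0],8.5],
    [[-7,0,0],[0,0,0],8.5],
    [[-7,0,0],[0,0,0],8.5],
  ],
)

```text
clock: 34.28
tool_pos: [0.6057, 0.0054, 0.0916]
eef_rot: [-0.076, 0.704, 0.076, 0.702]
contact_force: [0.0, -0.3, -0.2]
opening: 0.965
```

Call:
drive_tool(
  deltas=[
    [[-7,0,0],[0,0,0],8.5],
    [[-7,0,0],[0,0,0],8.5],
    [[-7,0,0],[0,0,0],8.5],
    [[-7,0,0],[0,0,0],8.5],
    [[-7,0,0],[0,0,0],8.5],
    [[-7,0,0],[0,0,0],8.5],
    [[-7,0,0],[0,0,0],8.5],
    [[-4,0,0],[0,0,0],8.5],
    [[0,0,0],[0,0,0],8.5],
    [[0,0,0],[0,0,0],8.5],
  ],
)

```text
clock: 35.12
tool_pos: [0.6056, 0.0054, 0.0914]
eef_rot: [-0.379, 0.598, 0.38, 0.596]
contact_force: [-0.6, 0.9, -0.2]
opening: 0.967
```

```bash
python3 - <<'E'
from nut import *
S=nut();goal([.6058,.0056,.087],158)
c,b2=up(S,(296,170,342,238),8);h=cv2.cvtColor(c,cv2.COLOR_RGB2HSV)
m=((h[...,1]>205)&(h[...,0]<15)&(h[...,2]>140)).astype(np.uint8);k=cv2.convexHull(max(blobs(m,300),key=cv2.contourArea))
P=plane(S,b2(k),.1085)[:,:2]*1000;a=np.arange(0,180,2.);w3=np.array([np.ptp(P@[np.cos(np.radians(x)),np.sin(np.radians(x))]) for x in a]).reshape(3,30).sum(0)/3
print("top face flat dir",a[np.argmin(w3)],w3.min(),w3.max(),P.mean(0))
E
```

```text
box [307.9 211.7] [309.7 219.3] 577 box [318.2 206.6] [329.4 223.4] 6514 
t 35.17 psi 154.9 open 84.7 q7 1.91 F [ 0.4 -0.2 -0.5] M [0.09 0.02 0.05] p [0.6057 0.0054 0.0915]
t 35.17 pos [0.6057 0.0054 0.0915] open 0.962 F [ 0.4 -0.2 -0.5] q1,7 [0.27 1.91]
turn [-3.13 -0.04 -0.15] shift [ 0.45 -0.01  0.02]
top face flat dir 16.0 25.68894430496916 28.168715943167438 [656.40238339  -4.53075302]
```

Call:
drive_tool(
  deltas=[
    [[-2,0,0],[0.2,0,0],6.0],
    [[0,0,0],[0.2,0,0],6.0],
    [[0,0,0],[0,0,0],5.0],
    [[0,0,0],[0,0,0],5.0],
    [[0,0,0],[0,0,0],5.0],
    [[0,0,0],[0,0,0],5.0],
    [[0,0,0],[0,0,0],5.0],
    [[0,0,0],[0,0,0],5.0],
    [[0,0,0],[0,0,0],5.0],
  ],
  force=5,
)

```text
clock: 35.92
tool_pos: [0.6058, 0.0055, 0.0877]
eef_rot: [-0.39, 0.59, 0.391, 0.589]
contact_force: [-0.3, -0.4, 0.4]
opening: 0.59
```

```bash
python3 -c "
from nut import nut; nut()"
```

```text
box [307.9 212.9] [311.8 221.8] 1497 box [319.3 206.2] [329.4 223.3] 4384 
t 35.97 psi 157.0 open 51.7 q7 1.93 F [ 0.4 -0.3  0. ] M [ 0.04 -0.04  0.02] p [0.6058 0.0056 0.0877]
```

Call:
drive_tool(
  deltas=[
    [[6,0,0],[0,0,0],5.25],
    [[6,0,0],[0,0,0],5.25],
    [[6,0,0],[0.03,0,0],5.25],
    [[6,0,0],[0.04,0,0],5.25],
    [[6,0,0],[0.04,0,0],5.25],
    [[6,0,0],[0.04,0,0],5.25],
    [[0,0,0],[0,0,0],5.25],
    [[0,0,0],[0,0,0],5.25],
  ],
  force=8,
)

```text
clock: 36.63
tool_pos: [0.6055, 0.0058, 0.0861]
eef_rot: [-0.19, 0.682, 0.19, 0.68]
contact_force: [0.4, -1.1, -0.1]
opening: 0.591
```

```bash
python3 -c "
from nut import nut; nut()"
```

```text
box [312.7 199.2] [329.1 223.7] 16210 
t 36.68 psi 121.2 open 52.2 q7 1.43 F [ 0.5 -0.5  0.3] M [ 0.08 -0.02  0.02] p [0.6055 0.0057 0.0861]
```

Call:
drive_tool(
  deltas=[
    [[6,0,0],[0.04,0,0],5.25],
    [[6,0,0],[0.03,0,0],5.25],
    [[6,0,0],[0.04,0,0],5.25],
    [[6,0,0],[0.04,0,0],5.25],
    [[6,0,0],[0.03,0,0],5.25],
    [[6,0,0],[0.04,0,0],5.25],
    [[6,0,0],[0.04,0,0],5.25],
    [[6,0,0],[0.04,0,0],5.25],
    [[6,0,0],[0.03,0,0],5.25],
    [[6,0,0],[0.04,0,0],5.25],
    [[0,0,0],[0,0,0],5.25],
    [[0,0,0],[0,0,0],5.25],
  ],
)

```text
clock: 37.68
tool_pos: [0.6055, 0.0058, 0.0823]
eef_rot: [0.175, 0.686, -0.175, 0.684]
contact_force: [1.0, -0.5, 0.8]
opening: 0.591
```

```bash
python3 -c "
from nut import nut; nut()"
```

```text
box [307.4 202.1] [328.1 224.6] 25226 
t 37.73 psi 61.2 open 52.4 q7 0.67 F [-0.8  0.1 -0.5] M [-0.01  0.02 -0.  ] p [0.6055 0.0057 0.0823]
```

The nut is running down (top row 199.6 → 202.1) with no resistance. Continuing.

Call:
drive_tool(
  deltas=[
    [[6,0,0],[0.04,0,0],5.25],
    [[6,0,0],[0.03,0,0],5.25],
    [[6,0,0],[0.04,0,0],5.25],
    [[6,0,0],[0.04,0,0],5.25],
    [[6,0,0],[0.03,0,0],5.25],
    [[6,0,0],[0.04,0,0],5.25],
    [[6,0,0],[0.04,0,0],5.25],
    [[6,0,0],[0.04,0,0],5.25],
    [[6,0,0],[0.03,0,0],5.25],
    [[6,0,0],[0.04,0,0],5.25],
    [[0,0,0],[0,0,0],5.25],
  ],
)

```text
clock: 38.65
tool_pos: [0.6058, 0.006, 0.0786]
eef_rot: [0.495, 0.505, -0.496, 0.504]
contact_force: [0.7, 0.2, 0.3]
opening: 0.6
```

Call:
drive_tool(
  deltas=[
    [[6,0,0],[0.04,0,0],5.25],
    [[6,0,0],[0.03,0,0],5.25],
    [[6,0,0],[0.04,0,0],5.25],
    [[6,0,0],[0.04,0,0],5.25],
    [[6,0,0],[0.03,0,0],5.25],
    [[6,0,0],[0.04,0,0],5.25],
    [[6,0,0],[0.04,0,0],5.25],
    [[6,0,0],[0.04,0,0],5.25],
    [[6,0,0],[0.03,0,0],5.25],
    [[6,0,0],[0.04,0,0],5.25],
    [[0,0,0],[0,0,0],5.25],
  ],
)

```text
clock: 39.57
tool_pos: [0.6052, 0.0058, 0.0746]
eef_rot: [-0.68, -0.19, 0.682, -0.189]
contact_force: [-0.4, -0.4, 0.5]
opening: 0.597
```

```bash
python3 -c "
from nut import nut; nut()"
```

```text
box [312.6 202.4] [329.2 227.1] 16943 
t 39.62 psi -58.7 open 52.1 q7 -0.69 F [-0.6  0.3 -0. ] M [-0.1   0.14 -0.03] p [0.6052 0.0057 0.0747]
```

Call:
drive_tool(
  deltas=[
    [[6,0,0],[0.04,0,0],5.25],
    [[6,0,0],[0.03,0,0],5.25],
    [[6,0,0],[0.04,0,0],5.25],
    [[6,0,0],[0.04,0,0],5.25],
    [[6,0,0],[0.03,0,0],5.25],
    [[6,0,0],[0.04,0,0],5.25],
    [[6,0,0],[0.04,0,0],5.25],
    [[6,0,0],[0.04,0,0],5.25],
    [[6,0,0],[0.03,0,0],5.25],
    [[6,0,0],[0.04,0,0],5.25],
    [[0,0,0],[0,0,0],5.25],
  ],
)

```text
clock: 40.53
tool_pos: [0.6051, 0.0058, 0.0708]
eef_rot: [-0.683, 0.176, 0.686, 0.176]
contact_force: [0.3, 0.5, 0.5]
opening: 0.596
```

Call:
drive_tool(
  deltas=[
    [[6,0,0],[0.04,0,0],5.25],
    [[6,0,0],[0.03,0,0],5.25],
    [[6,0,0],[0.04,0,0],5.25],
    [[6,0,0],[0.04,0,0],5.25],
    [[6,0,0],[0.03,0,0],5.25],
    [[6,0,0],[0.04,0,0],5.25],
    [[6,0,0],[0.04,0,0],5.25],
    [[6,0,0],[0.04,0,0],5.25],
    [[6,0,0],[0.03,0,0],5.25],
    [[6,0,0],[0.04,0,0],5.25],
    [[0,0,0],[0,0,0],5.25],
  ],
)

```text
clock: 41.45
tool_pos: [0.6054, 0.0057, 0.0673]
eef_rot: [-0.504, 0.495, 0.506, 0.494]
contact_force: [0.5, -0.4, -0.6]
opening: 0.597
```

```bash
python3 -c "
from nut import nut; nut()"
```

```text
box [325.7 220.2] [328.1 227.4] 553 box [307.8 209.9] [317.6 229.7] 6719 
t 41.50 psi -178.6 open 52.5 q7 -2.33 F [ 0.6 -0.1  0.1] M [0.1  0.04 0.01] p [0.6054 0.0056 0.0674]
```

Release, rewind 240°, and take it up again for the last 105° or so.

Call:
drive_tool(
  deltas=[
    [[0,0,0],[0,0,0],7.0],
    [[0,0,0],[0,0,0],8.5],
    [[0,0,0],[0,0,0],8.5],
    [[-7,0,0],[0,0,0],8.5],
    [[-7,0,0],[0,0,0],8.5],
    [[-7,0,0],[0,0,0],8.5],
    [[-7,0,0],[0,0,0],8.5],
    [[-7,0,0],[0,0,0],8.5],
    [[-7,0,0],[0,0,0],8.5],
    [[-7,0,0],[0,0,0],8.5],
    [[-7,0,0],[0,0,0],8.5],
    [[-7,0,0],[0,0,0],8.5],
  ],
)

```text
clock: 42.5
tool_pos: [0.6055, 0.0055, 0.0676]
eef_rot: [-0.689, 0.156, 0.691, 0.156]
contact_force: [-0.0, 0.9, 0.2]
opening: 0.965
```

Call:
drive_tool(
  deltas=[
    [[-7,0,0],[0,0,0],8.5],
    [[-7,0,0],[0,0,0],8.5],
    [[-7,0,0],[0,0,0],8.5],
    [[-7,0,0],[0,0,0],8.5],
    [[-7,0,0],[0,0,0],8.5],
    [[-7,0,0],[0,0,0],8.5],
    [[-7,0,0],[0,0,0],8.5],
    [[-7,0,0],[0,0,0],8.5],
    [[-7,0,0],[0,0,0],8.5],
    [[-7,0,0],[0,0,0],8.5],
    [[-7,0,0],[0,0,0],8.5],
    [[-7,0,0],[0,0,0],8.5],
  ],
)

```text
clock: 43.5
tool_pos: [0.6055, 0.0052, 0.0676]
eef_rot: [-0.616, -0.346, 0.618, -0.345]
contact_force: [0.1, -0.6, -0.7]
opening: 0.963
```

Call:
drive_tool(
  deltas=[
    [[-7,0,0],[0,0,0],8.5],
    [[-7,0,0],[0,0,0],8.5],
    [[-7,0,0],[0,0,0],8.5],
    [[-7,0,0],[0,0,0],8.5],
    [[-7,0,0],[0,0,0],8.5],
    [[-7,0,0],[0,0,0],8.5],
    [[-7,0,0],[0,0,0],8.5],
    [[-7,0,0],[0,0,0],8.5],
    [[-7,0,0],[0,0,0],8.5],
    [[-7,0,0],[0,0,0],8.5],
    [[-7,0,0],[0,0,0],8.5],
    [[-7,0,0],[0,0,0],8.5],
  ],
)

```text
clock: 44.5
tool_pos: [0.6056, 0.005, 0.0676]
eef_rot: [0.227, 0.67, -0.228, 0.669]
contact_force: [-0.7, -0.1, 0.4]
opening: 0.964
```

Call:
drive_tool(
  deltas=[
    [[-7,0,0],[0,0,0],8.5],
    [[0,0,0],[0,0,0],8.5],
    [[0,0,0],[0,0,0],8.5],
    [[0,0,0],[0,0,0],8.5],
  ],
)

```text
clock: 44.83
tool_pos: [0.6056, 0.0054, 0.0675]
eef_rot: [0.19, 0.682, -0.19, 0.68]
contact_force: [0.4, 0.2, -1.0]
opening: 0.961
```

```bash
python3 - <<'E'
from nut import *
S=nut()
goal([.606,.0056,.0665],66.5)
for u in(.0464,.044,.042,.040):
    q=proj(S,[[.606+.0289*np.cos(t),.0055+.0289*np.sin(t),u+z] for t in np.radians(66+30+60*np.arange(6)) for z in(0,.042)]);print(u,q.min(0).round(1),q.max(0).round(1))
E
```

```text
box [307.8 206.7] [328.9 229.7] 21986 
t 44.88 psi 58.9 open 84.8 q7 0.47 F [-0.7  0.1 -0.3] M [ 0.03 -0.03  0.05] p [0.6056 0.0055 0.0676]
t 44.88 pos [0.6056 0.0055 0.0676] open 0.964 F [-0.7  0.1 -0.3] q1,7 [0.1  0.47]
turn [-7.59 -0.13  0.06] shift [0.11 0.03 0.03]
0.0464 [308.1 205.4] [329.3 231. ]
0.044 [308.1 206.1] [329.3 231.8]
0.042 [308.1 206.7] [329.3 232.4]
0.04 [308.1 207.3] [329.2 233. ]
```

Call:
drive_tool(
  deltas=[
    [[-6,0,0],[0,0,0],6.0],
    [[0,0,0],[0,0,0],6.0],
    [[0,0,0],[0,0,0],5.0],
    [[0,0,0],[0,0,0],5.0],
    [[0,0,0],[0,0,0],5.0],
    [[0,0,0],[0,0,0],5.0],
    [[0,0,0],[0,0,0],5.0],
    [[0,0,0],[0,0,0],5.0],
  ],
  force=5,
)

```text
clock: 45.55
tool_pos: [0.6058, 0.0058, 0.0676]
eef_rot: [0.153, 0.691, -0.153, 0.69]
contact_force: [0.9, -0.2, -0.5]
opening: 0.57
```

Call:
drive_tool(
  deltas=[
    [[6,0,0],[0.03,0,0],5.25],
    [[6,0,0],[0.03,0,0],5.25],
    [[6,0,0],[0.04,0,0],5.25],
    [[6,0,0],[0.04,0,0],5.25],
    [[6,0,0],[0.03,0,0],5.25],
    [[6,0,0],[0.04,0,0],5.25],
    [[6,0,0],[0.04,0,0],5.25],
    [[6,0,0],[0.04,0,0],5.25],
    [[0,0,0],[0,0,0],5.25],
  ],
  force=8,
)

```text
clock: 46.3
tool_pos: [0.6056, 0.0059, 0.0647]
eef_rot: [0.421, 0.569, -0.422, 0.567]
contact_force: [-0.4, 0.0, 0.6]
opening: 0.589
```

```bash
python3 -c "
from nut import nut; nut()"
```

```text
box [307.9 207.2] [321.1 230.7] 13780 
t 46.35 psi 17.1 open 52.2 q7 -0.02 F [0.3 0.1 0.2] M [-0.06  0.05 -0.03] p [0.6056 0.0058 0.0647]
```

Call:
drive_tool(
  deltas=[
    [[5,0,0],[0.03,0,0],5.25],
    [[5,0,0],[0.03,0,0],5.25],
    [[5,0,0],[0.03,0,0],5.25],
    [[5,0,0],[0.03,0,0],5.25],
    [[0,0,0],[0,0,0],5.25],
    [[0,0,0],[0,0,0],5.25],
  ],
)

```text
clock: 46.85
tool_pos: [0.6055, 0.0057, 0.0634]
eef_rot: [-0.511, -0.489, 0.512, -0.487]
contact_force: [-0.5, -0.8, 0.6]
opening: 0.599
```

```bash
python3 -c "
from nut import nut; nut()"
```

```text
box [324.7 221.4] [327.7 229.7] 877 box [307.6 212.9] [316.7 230.8] 5058 
t 46.90 psi -2.8 open 52.4 q7 -0.25 F [ 0.1 -0.  -1. ] M [-0.02  0.11 -0.02] p [0.6055 0.0056 0.0635]
```

Call:
drive_tool(
  deltas=[
    [[4,0,0],[0.02,0,0],5.25],
    [[4,0,0],[0.02,0,0],5.25],
    [[0,0,0],[0,0,0],5.25],
    [[0,0,0],[0,0,0],5.25],
  ],
  force=5,
)

```text
clock: 47.23
tool_pos: [0.6055, 0.0056, 0.0631]
eef_rot: [-0.544, -0.452, 0.545, -0.45]
contact_force: [-0.2, -0.5, 0.1]
opening: 0.597
```

```bash
python3 -c "
from nut import nut; nut()"
```

```text
box [307.6 222.2] [314.9 230.7] 2626 box [322.7 221.9] [328.2 229.9] 1924 
t 47.28 psi -10.8 open 52.5 q7 -0.34 F [ 0.6  0.8 -0.2] M [-0.07  0.07 -0.  ] p [0.6056 0.0056 0.0631]
```

Call:
drive_tool(
  deltas=[
    [[4,0,0],[0.02,0,0],5.25],
    [[4,0,0],[0.02,0,0],5.25],
    [[0,0,0],[0,0,0],5.25],
    [[0,0,0],[0,0,0],5.25],
  ],
)

```text
clock: 47.62
tool_pos: [0.6056, 0.0055, 0.0627]
eef_rot: [-0.574, -0.412, 0.576, -0.411]
contact_force: [0.5, -0.5, -0.6]
opening: 0.595
```

```bash
python3 -c "
from nut import nut; nut()"
```

```text
box [320.7 222.9] [328.2 230.9] 2823 box [307.2 221.6] [312.7 230.2] 1836 
t 47.67 psi -18.8 open 52.4 q7 -0.42 F [0.8 0.2 1.1] M [-0.11  0.05  0.02] p [0.6056 0.0055 0.0627]
```

Call:
drive_tool(
  deltas=[
    [[4,0,0],[0.02,0,0],5.25],
    [[4,0,0],[0.02,0,0],5.25],
    [[0,0,0],[0,0,0],5.25],
    [[0,0,0],[0,0,0],5.25],
  ],
)

```text
clock: 48.0
tool_pos: [0.6055, 0.0056, 0.0623]
eef_rot: [-0.601, -0.371, 0.603, -0.37]
contact_force: [1.4, 0.2, -0.5]
opening: 0.592
```

```bash
python3 -c "
from nut import nut; nut()"
```

```text
box [307.8 221.2] [310.6 227.7] 755 box [318.8 213.2] [329.3 230.9] 5406 
t 48.05 psi -26.8 open 52.3 q7 -0.51 F [ 0.   0.4 -0.2] M [-0.08  0.06 -0.02] p [0.6055 0.0056 0.0623]
```

Call:
drive_tool(
  deltas=[
    [[4,0,0],[0.02,0,0],5.25],
    [[4,0,0],[0.02,0,0],5.25],
    [[0,0,0],[0,0,0],5.25],
    [[0,0,0],[0,0,0],5.25],
  ],
)

```text
clock: 48.38
tool_pos: [0.6055, 0.0056, 0.0619]
eef_rot: [-0.626, -0.328, 0.627, -0.327]
contact_force: [-0.6, -0.4, -0.3]
opening: 0.594
```

```bash
python3 -c "
from nut import nut; nut()"
```

```text
box [317.1 210.3] [328.8 231.3] 9371 
t 48.43 psi -34.8 open 52.3 q7 -0.60 F [-0.5 -1.  -0.3] M [-0.04  0.06 -0.01] p [0.6055 0.0056 0.0619]
```

Call:
drive_tool(
  deltas=[
    [[4,0,0],[0.01,0,0],5.25],
    [[4,0,0],[0,0,0],5.25],
    [[0,0,0],[0,0,0],5.25],
    [[0,0,0],[0,0,0],5.25],
  ],
)

```text
clock: 48.77
tool_pos: [0.6056, 0.0055, 0.0618]
eef_rot: [-0.647, -0.284, 0.649, -0.283]
contact_force: [0.8, 0.3, -0.1]
opening: 0.593
```

```bash
python3 -c "
from nut import nut; nut()"
```

```text
box [315.2 208.6] [328.4 231.8] 13138 
t 48.82 psi -42.8 open 52.5 q7 -0.69 F [ 0.2 -0.4  0.8] M [-0.11  0.09 -0.04] p [0.6056 0.0055 0.0618]
```

Call:
drive_tool(
  deltas=[
    [[4,0,0],[0.01,0,0],5.25],
    [[4,0,0],[0,0,0],5.25],
    [[0,0,0],[0,0,0],5.25],
    [[0,0,0],[0,0,0],5.25],
  ],
)

```text
clock: 49.15
tool_pos: [0.6055, 0.0055, 0.0617]
eef_rot: [-0.665, -0.238, 0.667, -0.237]
contact_force: [-0.1, -0.3, 0.4]
opening: 0.593
```

```bash
python3 -c "
from nut import nut; nut()"
```

```text
box [313.6 207.6] [327.9 231.8] 14226 
t 49.20 psi -50.8 open 52.3 q7 -0.77 F [-0.5 -0.  -0.2] M [-0.12  0.1   0.01] p [0.6056 0.0056 0.0617]
```

Call:
drive_tool(
  deltas=[
    [[4,0,0],[0.01,0,0],5.25],
    [[4,0,0],[0,0,0],5.25],
    [[0,0,0],[0,0,0],5.25],
    [[0,0,0],[0,0,0],5.25],
  ],
)

```text
clock: 49.53
tool_pos: [0.6056, 0.0055, 0.0616]
eef_rot: [-0.68, -0.19, 0.682, -0.19]
contact_force: [-0.8, -0.8, 0.4]
opening: 0.595
```

```bash
python3 -c "
from nut import nut; nut()"
```

```text
box [312.1 208.4] [328.7 231.7] 15999 
t 49.58 psi -58.8 open 52.4 q7 -0.86 F [ 0.7 -1.1  0.3] M [-0.24  0.09  0.01] p [0.6056 0.0054 0.0616]
```

Call:
drive_tool(
  deltas=[
    [[4,0,0],[0.01,0,0],5.25],
    [[4,0,0],[0,0,0],5.25],
    [[0,0,0],[0,0,0],5.25],
    [[0,0,0],[0,0,0],5.25],
  ],
)

```text
clock: 49.92
tool_pos: [0.6055, 0.0056, 0.0615]
eef_rot: [-0.692, -0.143, 0.694, -0.142]
contact_force: [0.1, -1.3, 0.4]
opening: 0.595
```

```bash
python3 -c "
from nut import nut; nut()"
```

```text
box [310.7 209.1] [329.1 231.7] 17858 
t 49.97 psi -66.8 open 52.5 q7 -0.95 F [ 0.5 -0.9  0.1] M [-0.13  0.12  0.  ] p [0.6056 0.0056 0.0614]
```

Call:
drive_tool(
  deltas=[
    [[4,0,0],[0,0,0],5.25],
    [[4,0,0],[0,0,0],5.25],
    [[0,0,0],[0,0,0],5.25],
    [[0,0,0],[0,0,0],5.25],
  ],
)

```text
clock: 50.3
tool_pos: [0.6054, 0.0057, 0.0614]
eef_rot: [-0.7, -0.094, 0.702, -0.093]
contact_force: [-0.6, 0.5, 0.2]
opening: 0.594
```

```bash
python3 -c "
from nut import nut; nut()"
```

```text
box [310.3 208.7] [329.4 231.1] 19766 
t 50.35 psi -74.8 open 52.0 q7 -1.04 F [-0.4  0.1  0.4] M [-0.08  0.22  0.01] p [0.6055 0.0057 0.0614]
```

Call:
drive_tool(
  deltas=[
    [[4,0,0],[0,0,0],5.25],
    [[4,0,0],[0,0,0],5.25],
    [[0,0,0],[0,0,0],5.25],
    [[0,0,0],[0,0,0],5.25],
  ],
)

```text
clock: 50.68
tool_pos: [0.6055, 0.0057, 0.0614]
eef_rot: [-0.705, -0.045, 0.707, -0.044]
contact_force: [0.4, -0.2, 0.7]
opening: 0.598
```

```bash
python3 -c "
from nut import nut; nut()"
```

```text
box [309.4 208.1] [329.4 231.6] 21450 
t 50.73 psi -82.8 open 52.5 q7 -1.13 F [-1.2 -0.8 -0. ] M [-0.04  0.16 -0.  ] p [0.6055 0.0057 0.0614]
```

Call:
drive_tool(
  deltas=[
    [[0,0,0],[0,0,0],4.9],
    [[0,0,0],[0,0,0],4.9],
    [[0,0,0],[0,0,0],4.9],
    [[0,0,0],[0,0,0],4.9],
    [[0,0,0],[0,0,0],4.9],
  ],
  force=3,
)

```text
clock: 51.15
tool_pos: [0.6055, 0.0057, 0.0614]
eef_rot: [-0.705, -0.044, 0.707, -0.043]
contact_force: [-0.7, 0.0, -0.9]
opening: 0.59
```

```bash
python3 -c "
from nut import nut; nut()"
```

```text
box [309.3 208.1] [329.6 231.4] 21425 
t 51.20 psi -83.0 open 52.2 q7 -1.13 F [-0.7  0.3 -0.2] M [-0.01  0.22  0.06] p [0.6055 0.0057 0.0614]
```

Call:
drive_tool(
  deltas=[
    [[4,0,0],[0,0,0],5.2],
    [[4,0,0],[0,0,0],5.2],
    [[0,0,0],[0,0,0],5.2],
    [[0,0,0],[0,0,0],5.2],
  ],
  force=6,
)

```text
clock: 51.53
tool_pos: [0.6056, 0.0056, 0.0615]
eef_rot: [-0.706, 0.005, 0.708, 0.005]
contact_force: [-0.4, -0.6, -0.4]
opening: 0.588
```

```bash
python3 -c "
from nut import nut; nut()"
```

```text
box [308.6 208.1] [329.3 231.7] 22056 
t 51.58 psi -90.9 open 52.0 q7 -1.22 F [ 0.3 -0.6 -0.6] M [-0.1   0.17 -0.05] p [0.6056 0.0056 0.0615]
```

Call:
drive_tool(
  deltas=[
    [[4,0,0],[0,0,0],5.2],
    [[4,0,0],[0,0,0],5.2],
    [[0,0,0],[0,0,0],5.2],
    [[0,0,0],[0,0,0],5.2],
  ],
)

```text
clock: 51.92
tool_pos: [0.6055, 0.0054, 0.0615]
eef_rot: [-0.704, 0.054, 0.706, 0.054]
contact_force: [-0.5, -0.3, -1.1]
opening: 0.591
```

```bash
python3 -c "
from nut import nut; nut()"
```

```text
box [308.1 208.3] [328.8 231.8] 22480 
t 51.97 psi -98.8 open 51.9 q7 -1.31 F [ 0.2 -0.7 -0.9] M [-0.11  0.17 -0.  ] p [0.6055 0.0054 0.0615]
```

Call:
drive_tool(
  deltas=[
    [[0,0,0],[0,0,0],7.0],
    [[0,0,0],[0,0,0],8.5],
    [[0,0,0],[0,0,0],8.5],
    [[0,0,0],[0,0,0],8.5],
    [[0,0,0],[0,0,0],8.5],
  ],
)

```text
clock: 52.38
tool_pos: [0.6056, 0.0057, 0.0615]
eef_rot: [-0.704, 0.055, 0.706, 0.055]
contact_force: [1.0, -0.1, 1.0]
opening: 0.943
```

```bash
python3 - <<'E'
from nut import *
import pickle
S=nut(); pickle.dump(S,open("s5.pkl","wb"))
# per-column vertical scan: lowest orange row and blank/post shade below it
c,b2=up(S,(296,170,342,238),1);h=cv2.cvtColor(c,cv2.COLOR_RGB2HSV)
for col in(310,313,316,319,322,325,328):
    x=col-296;o=np.where((h[:,x,1]>205)&(h[:,x,0]<15))[0]
    print(col,"orange rows",o.min()+170,o.max()+170,"below:",[tuple(int(v) for v in h[y,x]) for y in range(o.max()+1,min(o.max()+6,68))])
q=lambda u,psi:proj(S,[[.606+.0289*np.cos(t),.0055+.0289*np.sin(t),u] for t in np.radians(psi+30+60*np.arange(6))]).round(1)
for u in(.040,.043,.046):print(u,q(u,-93)[:, :].tolist())
E
```

```text
box [307.8 208.3] [328.7 231.8] 22580 
t 52.43 psi -99.0 open 84.4 q7 -1.31 F [-0.9  0.3  0.6] M [ 0.04  0.16 -0.04] p [0.6056 0.0057 0.0615]
310 orange rows 211 229 below: [(14, 180, 174), (17, 163, 210), (16, 164, 191), (16, 164, 160), (15, 166, 132)]
313 orange rows 209 230 below: [(15, 170, 174), (16, 157, 215), (16, 161, 206), (17, 165, 203), (16, 163, 181)]
316 orange rows 215 230 below: [(13, 201, 162), (16, 165, 204), (17, 160, 206), (16, 161, 193), (15, 161, 155)]
319 orange rows 217 231 below: [(13, 185, 170), (17, 158, 210), (16, 159, 186), (15, 163, 138), (15, 162, 132)]
322 orange rows 215 230 below: [(15, 179, 171), (18, 157, 216), (17, 162, 200), (16, 166, 169), (16, 164, 129)]
325 orange rows 210 229 below: [(15, 174, 192), (17, 158, 216), (17, 163, 207), (16, 165, 193), (16, 166, 154)]
328 orange rows 214 227 below: [(14, 184, 169), (16, 161, 199), (16, 164, 213), (16, 165, 209), (16, 164, 202)]
0.04 [[310.0, 230.5], [320.4, 233.1], [328.7, 228.8], [326.6, 222.3], [316.5, 219.9], [308.3, 223.9]]
0.043 [[310.0, 229.6], [320.4, 232.2], [328.8, 227.9], [326.6, 221.4], [316.6, 219.0], [308.3, 223.0]]
0.046 [[310.1, 228.7], [320.5, 231.3], [328.8, 227.0], [326.7, 220.5], [316.6, 218.1], [308.3, 222.1]]
```

```bash
cat > ori.py <<'E'
from nut import *
def ori(S,u=.041):
    c,b2=up(S,(296,190,342,245),8);h=cv2.cvtColor(c,cv2.COLOR_RGB2HSV);m=((h[...,1]>190)&(h[...,0]<15)).astype(np.uint8)
    k=cv2.convexHull(max(blobs(m,300),key=cv2.contourArea));V=cv2.approxPolyDP(k,7,True);uv=b2(V);cy=(uv[:,1].min()+uv[:,1].max())/2
    for p in uv:
        z=u if p[1]>cy else u+.042
        w=plane(S,[p],z)[0][:2]-[.606,.0055];print(p.round(1),"bot" if z==u else "top",round(float(np.hypot(*w))*1000,1),round(float(np.degrees(np.arctan2(w[1],w[0])))%60,1))
E
python3 - <<'E'
from ori import *
import pickle
ori(pickle.load(open("s5.pkl","rb")))
E
```

```text
[313.6 208.1] top 26.9 18.1
[325.8 209.2] top 26.4 2.6
[327.4 210.8] top 25.4 44.2
[329.1 216.6] top 29.6 49.2
[328.3 227.4] bot 26.6 5.7
[320.8 231.8] bot 25.2 1.0
[309.3 228.9] bot 27.4 45.5
[307.8 222.7] bot 31.7 50.8
[307.7 212.1] top 29.5 8.5
```

The nut did follow the fingers (flats at about −93°), its lower edge sits at the blank with no grey post showing, and no stop has been felt yet. I keep turning gently and watch for the stop.

Call:
drive_tool(
  deltas=[
    [[0,0,0],[0,0,0],5.2],
    [[0,0,0],[0,0,0],5.2],
    [[0,0,0],[0,0,0],5.2],
    [[0,0,0],[0,0,0],5.2],
    [[4,0,0],[0,0,0],5.2],
    [[4,0,0],[0,0,0],5.2],
    [[4,0,0],[0,0,0],5.2],
    [[0,0,0],[0,0,0],5.2],
    [[0,0,0],[0,0,0],5.2],
  ],
  force=8,
)

```text
clock: 53.18
tool_pos: [0.6056, 0.0054, 0.0615]
eef_rot: [-0.695, 0.128, 0.696, 0.128]
contact_force: [0.5, -0.2, 0.3]
opening: 0.602
```

```bash
python3 -c "
from ori import *; S=nut(); ori(S)"
```

```text
box [308.2 208.6] [328.1 231.9] 21761 
t 53.23 psi -110.9 open 52.9 q7 -1.45 F [-0.3  0.   0.1] M [-0.13  0.16 -0.07] p [0.6057 0.0054 0.0615]
[308.9 210.3] top 28.8 51.6
[313.7 208.3] top 25.7 18.8
[327.8 210.4] top 27.1 46.4
[327.1 229.1] bot 25.8 48.5
[317.7 232.2] bot 26.3 42.4
[308.6 228.9] bot 29.2 43.8
```

Call:
drive_tool(
  deltas=[
    [[4,0,0],[0,0,0],5.2],
    [[4,0,0],[0,0,0],5.2],
    [[4,0,0],[0,0,0],5.2],
    [[0,0,0],[0,0,0],5.2],
    [[0,0,0],[0,0,0],5.2],
  ],
)

```text
clock: 53.65
tool_pos: [0.6048, 0.0062, 0.0614]
eef_rot: [-0.677, 0.2, 0.68, 0.2]
contact_force: [-3.3, 1.1, 2.8]
opening: 0.618
```

```bash
python3 -c "
from ori import *; S=nut(); ori(S)"
```

```text
box [307.7 208.7] [327.8 231.8] 21826 
t 53.70 psi -122.8 open 54.6 q7 -1.59 F [-2.8  0.7  3.9] M [0.28 0.71 0.12] p [0.6048 0.0062 0.0614]
[309.6 209.4] top 29.4 43.1
[313.1 208.3] top 26.6 21.9
[323.3 208.7] top 24.1 17.4
[327.7 210.7] top 26.3 44.6
[326.3 229.7] bot 25.5 40.9
[316.2 232.1] bot 26.5 33.9
[307.7 227.7] bot 29.5 32.4
[308.1 214.8] top 29.0 32.6
```

The stop is felt now: fingers pushed open to 54.6 mm, force about 5 N, torque rising. The nut is down, so let go and retreat without forcing it.

Call:
drive_tool(
  deltas=[
    [[-5,0,0],[0,0,0],6.5],
    [[-5,0,0],[0,0,0],8.5],
    [[0,0,0],[0,0,0],8.5],
    [[0,0,0],[0,0,0],8.5],
    [[0,0,0],[-1,0,0],8.5],
    [[0,0,0],[-3,0,0],8.5],
    [[0,0,0],[-3,0,0],8.5],
    [[0,0,0],[-3,0,0],8.5],
    [[0,0,0],[-3,0,0],8.5],
    [[0,0,0],[0,0,0],8.5],
  ],
)

```text
clock: 54.53
tool_pos: [0.6096, 0.0044, 0.198]
eef_rot: [0.696, -0.141, -0.69, -0.142]
contact_force: [0.6, -0.6, -0.1]
opening: 0.963
```

```bash
python3 - <<'E'
from ori import *
S=nut();ori(S);goal([.42,.30,.20],-110)
q=proj(S,[[.606+.0289*np.cos(t),.0055+.0289*np.sin(t),u] for u in(.04,.082) for t in np.radians(-112+30+60*np.arange(6))]).round(1);print(q.tolist())
E
```

```text
box [307.8 209.4] [327.4 231.7] 17631 
t 54.58 psi -113.1 open 84.8 q7 -1.57 F [0.5 0.  0.7] M [ 0.06  0.13 -0.02] p [0.6082 0.005  0.1953]
[309.6 209.6] top 29.1 44.1
[316.3 209.3] top 18.7 7.7
[327.4 216.7] top 26.4 43.7
[325.9 229.9] bot 25.4 37.6
[316.1 231.9] bot 26.1 33.0
[307.9 228.1] bot 29.3 35.8
[307.9 218.1] top 35.6 55.0
t 54.58 pos [0.6082 0.005  0.1953] open 0.964 F [0.5 0.  0.7] q1,7 [-0.37 -1.57]
turn [-3.06 -0.26  0.11] shift [ -0.47 -21.29  27.78]
[[308.2, 228.6], [316.7, 233.0], [327.0, 230.7], [328.5, 224.2], [320.1, 220.0], [310.1, 222.1], [308.4, 215.7], [317.1, 220.1], [327.6, 217.9], [329.1, 211.4], [320.5, 207.3], [310.3, 209.4]]
```

Call:
drive_tool(
  deltas=[
    [[0,0,0],[0,-2.5,3],8.5],
    [[0,0,0],[0,-2.5,3.3],8.5],
    [[0,0,0],[0,-2.5,3.3],8.5],
    [[0,0,0],[0,-2.5,3.3],8.5],
    [[0,0,0],[0,-2.5,3.3],8.5],
    [[0,0,0],[0,-2.5,3.3],8.5],
    [[0,0,0],[0,-2.5,3.3],8.5],
    [[0,0,0],[0,-2.5,3.3],8.5],
    [[0,0,0],[0,0,0],8.5],
    [[0,0,0],[0,0,0],8.5],
  ],
)

```text
clock: 55.42
tool_pos: [0.4412, 0.2945, 0.1909]
eef_rot: [-0.692, 0.139, 0.695, 0.139]
contact_force: [0.6, -1.0, 0.2]
opening: 0.968
```

```bash
python3 - <<'E'
from ori import *
S=nut();ori(S);T=snap("top")
a=up(T,(300,165,345,250),6)[0];b=up(S,(285,185,350,270),6)[0];H=510
print(a.shape,b.shape);save("fin.png",np.hstack([a,b]))
E
```

```text
box [307.7 215.7] [327.4 231.9] 14634 box [323.4 177.9] [329.7 180.9] 363 box [319.4 174.3] [327.9 178.2] 500 
t 55.47 psi -112.9 open 84.6 q7 -2.01 F [-0.2 -0.1  0.2] M [ 0.01  0.13 -0.02] p [0.4429 0.292  0.1914]
[308.8 216.1] top 29.1 44.0
[327.4 216.7] top 26.4 43.7
[326.4 229.1] bot 24.4 46.6
[322.9 231.1] bot 24.1 15.9
[316.1 232.1] bot 26.6 33.2
[308.1 228.2] bot 29.2 37.0
(510, 270, 3) (510, 390, 3)
```

View pics/fin.png

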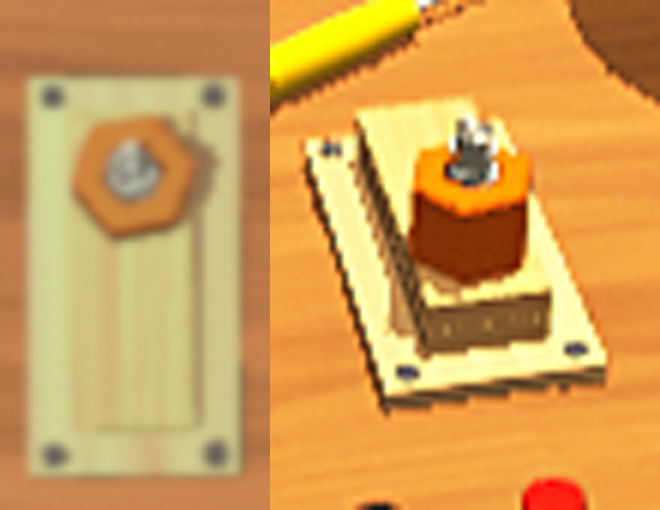

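The final picture shows the blanks square on the board and the orange nut level on the top one, the screw standing clear above. It reached the blank, used up its thread play, then met a clear stop. Handing in.

```bash
python3 -c "
from seg import *
T=snap('top');p=plane(T,[[378,150]],.055);print(p,r.get_state()['contact_force'])
import pickle;T0=pickle.load(open('s0.pkl','rb'))['top']['color']
for b in((360,133,396,168),(228,138,256,165)):print(cv2.absdiff(T['color'][b[1]:b[3],b[0]:b[2]],T0[b[1]:b[3],b[0]:b[2]]).mean())
r.finish_job()"
```

```text
[[ 0.73180099 -0.14932499  0.055     ]] [ 0.30661933 -0.9526559   0.03512274]
8.282010582010582
6.8805114638447975
the job is handed in; nothing more can be done
```

I loaded both wooden blanks onto the D-post, ran the orange nut down until it stopped on the top one, and handed the job in at about 55 s. Only two blanks were on the bench, and I left the green and turquoise look-alikes alone.

- **Blanks:** Each went down the post without catching and met the board or pile firmly. The pictures show them flat and square.
- **Thread start:** I set the nut on the crown with its underside about 62.5 mm above the board. Turned backward in a loose cage, it dropped about 8 mm into the thread; I measured that drop by camera, not by touch.
- **Running down:** I turned it forward with light finger force. Over roughly the last 60° it turned freely without sinking further, which I read as thread play being used up with the nut already on the blank. It then met a clear stop, the fingers were pushed open, and I let go.

**Last checks**
- **Nut:** The final picture shows it level on the top blank with the screw clear above. Its measured underside is within 1–2 mm of the blank's top face, which is as fine as the cameras resolve.
- **Camera disagreement:** The two cameras disagreed by 2–4 mm in absolute y, but their relative distances agreed to about 1 mm.
- **Tin and glue:** My arm never went near either. Comparing the top pictures around them gave a small nonzero difference (7–8 grey levels), which I put down to shadow but did not look into.

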